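# Sort desiccant cartridges on the balance and refit the dry-air manifold

## Robot

A 6-joint arm with a two-finger parallel gripper is mounted at the origin on the work surface. World frame = base frame: x ahead of the robot, y to its left, z up, the work surface at z = 0. Lengths are in m, angles in rad, forces in N, time in s.
With the tool pointing down it reaches from about 0.35 to 0.775 m from the base axis. Payload 7.3 kg.
Tool frame: the origin (TCP) lies at the centre of the arm's flange, where the gripper is bolted on; the fingertips stand 178 mm ahead of it and the grasp point (between the pads) lies robot.pinch_z ahead of it (robot.pinch_z is the distance from the TCP to the grasp point, in m); x points along the fingers, z is the direction in which the jaws open and shut, and the axes are right-handed (so a half turn about x gives the same grasp; the last joint's range is limited). The gripper opens to 92 mm and grips with 3 to 60 N. Pads are 19 mm wide; open, the fingers measure 130 mm over their backs; the gripper's body (75 mm by 190 mm) begins 47 mm behind the grasp point.
Start: joints at [1.134, 0.342, 1.524, -0, 1.275, -0.146], TCP at [0.151, 0.503, 0.405] pointing down, gripper open.
Joint ranges: [-2.53, 2.53], [-0.77, 2.02], [0.04, 2.7], [-1, 4.14], [0.28, 2.66], [-3.11, 3.11]. Speed limits (rad/s): [2.57, 2.57, 3.14, 3.14, 3.14, 3.14].

## Interface

Orientations are given as [roll, pitch, yaw] about the fixed x, y, z axes, in that order (R = Rz(yaw) Ry(pitch) Rx(roll)).
In Python, from cell import robot gives the robot as it stands.
- The arm moves only by the shell command python3 -m jog 'ROWS' [FORCE]. ROWS is JSON, a list of rows, each an object of numbers: "fingers": the closure, from 0 (fully open) to 1 (shut); "x", "y", "z": the shift along the tool's x, y, z in cm; "spin": the turn about the tool's x in degrees. A call has 1 to 5 rows; each row is the pose to reach, as a shift and turn from the pose commanded when the call began, along the tool's axes at that moment; what a row does not reach only later rows make up. A row lasts 1/8 s, in which the tool goes at most 62.5 mm and 10.7 degrees, less where a joint would pass 70% of its speed; a pose out of reach is approached as far as the arm can. A call with a gripper value outside its range is refused whole. The fingers move at their own pace and stop on an object; FORCE is the grip in N (left out, the last holds). Time passes only in rows, so rows that repeat a pose let the fingers close. It gives the time, the measured TCP pose, the force and the opening at its end, in the units of the state.
- robot.observe(): the state, without advancing time (a new reading comes with each control period).
- robot.read_camera(name): name is "side" or "top"; returns a dict with "color" (384x512x3 uint8, red, green, blue), "mtx" (3x3 intrinsics, pixels), "k1" (the pictures are not rectified: a ray, as slopes to the right and down, at radius r is drawn at 1 + k1 r^2 times it, then the intrinsics apply), "view" (4x4, takes a point from world to camera coordinates). Camera axes: x right, y down, z forward; pixel columns grow to the right and rows downward; lengths in m; the calibration is good to about 2 mm. A picture is of the moment at which its call begins. There is no depth.
- robot.hand_in(): hands the job in, once; it reports no verdict.
Trained networks look in a picture, given as the dict that the camera call returned (one of the last four; its "shot" number tells which), for a name from the list of things; names that differ only in an ending like _2 or _b are one class to them, and where a whole thing is asked for, a point or a joint stands for the part that bears it (a point fixed in the world has none). Each returns a list of dicts, best first, with "conf" (0 to 1); they miss things now and then, are a little off and sometimes report something else, mostly with a low value. They report only what shows in the picture. A call takes as long as a camera call.
- robot.look_for(target, picture): "xy" ([column, row] in pixels, amid what is visible of it).
The state is a dict: "time": time; "qpos": joint angles; "qvel": joint speeds; "joint_efforts": joint torques, N m; "tool_pos": TCP position; "tool_rot": TCP orientation; "contact_force": force on the tool from outside, world axes, zero at the start; "torque": the same for the moment, N m; "opening": finger opening in m.
Only numpy, scipy, OpenCV 4.12 (cv2) and the standard library are available. Lean on these libraries where they do the work, as an engineer would, in place of code of your own. Each camera call takes 0.05 s, during which the arm holds its last target. There are 200 camera calls.

## Task

First take the brass check weight out of its case and stand it on the blue pan of the balance, then weigh the desiccant cartridges against it on the other pan. Press every cartridge lighter than the check weight into a free station of the dry-air manifold until its shoulder sits flush on the block, and stand every heavier (saturated) one upright in the steel tray for the drying oven. Finally put the check weight back in its case, and leave the bottle, the tube rack and the tip box where they are.

Things in the scene. Friction and masses are not known exactly. Their poses are not given: they have to be found in the camera images.
- cart_A: white desiccant cartridge, 58 mm tall: spigot 40 mm dia x 18 mm (lead-in chamfer 3 mm wide x 4 mm tall, 9 mm wide retaining groove), shoulder flange 52 mm dia x 6 mm (seating face 18 mm above the origin), round grip 36 mm dia from 24 to 58 mm up, orange cap. Origin: centre of the foot, z up. Dry about 80 g, saturated about 112 g (within 3 %); they look alike. May be absent.
- cart_B: white desiccant cartridge, 58 mm tall: spigot 40 mm dia x 18 mm (lead-in chamfer 3 mm wide x 4 mm tall, 9 mm wide retaining groove), shoulder flange 52 mm dia x 6 mm (seating face 18 mm above the origin), round grip 36 mm dia from 24 to 58 mm up, orange cap. Origin: centre of the foot, z up. Dry about 80 g, saturated about 112 g (within 3 %); they look alike. May be absent.
- cart_C: white desiccant cartridge, 58 mm tall: spigot 40 mm dia x 18 mm (lead-in chamfer 3 mm wide x 4 mm tall, 9 mm wide retaining groove), shoulder flange 52 mm dia x 6 mm (seating face 18 mm above the origin), round grip 36 mm dia from 24 to 58 mm up, orange cap. Origin: centre of the foot, z up. Dry about 80 g, saturated about 112 g (within 3 %); they look alike. May be absent.
- cart_D: white desiccant cartridge, 58 mm tall: spigot 40 mm dia x 18 mm (lead-in chamfer 3 mm wide x 4 mm tall, 9 mm wide retaining groove), shoulder flange 52 mm dia x 6 mm (seating face 18 mm above the origin), round grip 36 mm dia from 24 to 58 mm up, orange cap. Origin: centre of the foot, z up. Dry about 80 g, saturated about 112 g (within 3 %); they look alike. May be absent.
- cart_E: white desiccant cartridge, 58 mm tall: spigot 40 mm dia x 18 mm (lead-in chamfer 3 mm wide x 4 mm tall, 9 mm wide retaining groove), shoulder flange 52 mm dia x 6 mm (seating face 18 mm above the origin), round grip 36 mm dia from 24 to 58 mm up, orange cap. Origin: centre of the foot, z up. Dry about 80 g, saturated about 112 g (within 3 %); they look alike. May be absent.
- weight: brass check weight of 96 g: plain cylinder 22 mm dia x 32 mm with a 15 mm knob above it (44 mm tall in all), standing upright in the recess of its case. Origin: centre of its underside; z up.
- case: fixed dark wooden case block 66 x 66 x 45 mm with a round recess in the middle of its top, 28 mm dia and 10 mm deep. Origin: centre of its underside; the recess floor is 35 mm above it.
- balance: fixed white two-pan bench balance, housing 130 x 290 mm, 38 mm tall; the two pans stand over its ends, 85 mm either side of the middle along its y axis (the blue check pan at +y, the dark grey steel test pan at -y); a white scale plate 46 mm wide between the pans is 111 mm tall. Origin: centre of its underside.
- beam (a joint): beam angle in rad: 0 is level (also when both pans are empty), from -0.11 (the blue check pan is fully down: test pan lighter) to +0.11 (the test pan is fully down: test pan heavier). Spring-centred, settles within about 1.5 s; any cartridge against the check weight tilts it nearly or fully to a stop. A red pointer shows it too.
- pan_test_top (a point): centre of the upper face of the dark grey steel test pan, a level dish 116 mm across with a 5 mm raised rim (flat part 110 mm dia); 78 mm above the bench when the beam is level, 9 mm higher or lower at the stops. Moves with the beam.
- pan_check_top (a point): the same for the blue check pan.
- manifold: fixed blue-grey PTFE-coated manifold block 80 x 245 x 42 mm with three stations (round bores 41.6 mm dia, 26 mm deep) in a row along its y axis, 78 mm apart. Origin: centre of its underside. A sprung O-ring 7 mm down stops a spigot merely dropped in, shoulder about 10 mm proud; a firm push of 5 to 15 N straight down takes it on until the shoulder rests on the block.
- station1 (a point): centre of the mouth of bore 1 of the manifold, level with the block's upper face (42 mm above the bench); z up. A fully home cartridge has its origin 18 mm below this point.
- station2 (a point): centre of the mouth of bore 2 of the manifold, level with the block's upper face (42 mm above the bench); z up. A fully home cartridge has its origin 18 mm below this point.
- station3 (a point): centre of the mouth of bore 3 of the manifold, level with the block's upper face (42 mm above the bench); z up. A fully home cartridge has its origin 18 mm below this point.
- mat: fixed teal bench mat 235 x 190 x 3 mm on which the cartridges stand at the start. Origin: centre of its underside.
- tray: heavy dark steel oven tray, fixed, open on top, 130 x 190 mm (long side along its y), walls 22 mm high and 4 mm thick, floor 4 mm thick. Origin: centre of its underside.
- bottle: amber glass reagent bottle 56 mm dia, 100 mm tall, to be left alone. Origin: centre of its foot.
- tube_rack: green tube rack 70 x 150 mm, 50 mm tall with its tubes, to be left alone. Origin: centre of its underside.
- tip_box: blue pipette tip box 85 x 120 mm, 63 mm tall, to be left alone. Origin: centre of its underside.

How it is judged:
By the outcome, as a careful person would: the job done as asked, in the order asked, and still so for the second after the job is handed in, with the robot touching nothing.
Of cart_A, cart_B, cart_C, cart_D, cart_E only 3 to 4 are there at a start; the rules pass over those that are not, and their reading is None.
At some moment in a run one of cart_A, cart_B, cart_C, cart_D, cart_E may be knocked a few centimetres aside while the robot is not near it.
It also fails if it takes over 210 s, if anything falls off the work surface, if the arm or the gripper's body presses on something with over 40 N, if the wrist force passes 120 N, or if a joint passes its speed limit or range.

## Working session

There is one attempt and no reset: what is moved stays moved. The work goes in short steps, Python scripts to look and compute and a shell command to move; the robot and the scene stay as the last step left them, time stands still between calls to the robot, and variables do not carry over. Pictures are saved under pics/ and viewed, on a budget of 14 in all, crops included, one or two more only if the job needs it, and the job is handed in when it is done.

```bash
ls; mkdir -p pics
cat > h.py <<'E'
import numpy as np, cv2
from cell import robot
from scipy.spatial.transform import Rotation as R
def px2w(p,pic,z):
    K=np.array(pic["mtx"]);V=np.array(pic["view"])
    d=np.array([(p[0]-K[0,2])/K[0,0],(p[1]-K[1,2])/K[1,1]]);u=d.copy()
    for _ in range(20): u=d/(1+pic["k1"]*(u@u))
    r=V[:3,:3].T@np.array([u[0],u[1],1]); c=-V[:3,:3].T@V[:3,3]
    return c+r*(z-c[2])/r[2]
def w2px(w,pic):
    K=np.array(pic["mtx"]);V=np.array(pic["view"])
    q=V[:3,:3]@np.array(w)+V[:3,3];u=q[:2]/q[2];u=u*(1+pic["k1"]*(u@u))
    return np.array([K[0,0]*u[0]+K[0,2],K[1,1]*u[1]+K[1,2]])
def save(pic,n): cv2.imwrite(f"pics/{n}.png",cv2.cvtColor(pic["color"],cv2.COLOR_RGB2BGR))
def shift(target):
    "tool-frame shift in cm to bring the grasp point to world target"
    s=robot.observe();M=R.from_euler('xyz',s["tool_rot"]).as_matrix()
    g=np.array(s["tool_pos"])+M[:,0]*robot.pinch_z
    return np.round(100*M.T@(np.array(target)-g),2)
E
cat > a.py <<'E'
from h import *
s=robot.observe();print({k:np.round(v,3) for k,v in s.items()},robot.pinch_z)
print(R.from_euler('xyz',s["tool_rot"]).as_matrix().round(3))
t=robot.read_camera("top");si=robot.read_camera("side");save(t,"t0");save(si,"s0")
for p in (t,si):
    V=np.array(p["view"]);print("cam",(-V[:3,:3].T@V[:3,3]).round(3))
Z=dict(cart_A=.061,weight=.07,case=.045,balance=.05,manifold=.042,mat=.003,tray=.01,bottle=.1,tube_rack=.05,tip_box=.063,pan_test_top=.078,pan_check_top=.078)
for n,z in Z.items():
    for nm,p in(("top",t),("side",si)):
        for d in robot.look_for(n,p)[:6]: print(n,nm,np.round(d["xy"],1),round(d["conf"],2),px2w(d["xy"],p,z).round(3)[:2])
E
python3 a.py
```

```text
pics
{'time': np.float64(0.0), 'qpos': array([ 1.134,  0.343,  1.525, -0.   ,  1.275, -0.146]), 'qvel': array([ 0.   , -0.   ,  0.   , -0.001,  0.001,  0.002]), 'joint_efforts': array([-2.0000e-03, -4.3122e+01, -2.4422e+01,  7.2000e-02,  5.6000e-02,
       -0.0000e+00]), 'tool_pos': array([0.15 , 0.503, 0.404]), 'tool_rot': array([ 3.003,  1.569, -2.   ]), 'contact_force': array([-0.626,  0.631, -0.233]), 'torque': array([ 0.044,  0.02 , -0.045]), 'opening': np.float64(0.092)} 0.1592
[[-0.001 -0.958  0.287]
 [-0.001  0.287  0.958]
 [-1.     0.    -0.002]]
cam [ 0.195 -0.015  1.552]
cam [0.41  0.814 0.62 ]
cart_A top [298.7 161.6] 0.72 [ 0.66  -0.182]
cart_A top [266.1 206. ] 0.58 [ 0.49  -0.062]
cart_A side [257.6 187. ] 0.5 [ 0.496 -0.043]
weight top [204.1 159.9] 0.41 [0.659 0.168]
weight side [236.9 197.3] 0.15 [0.547 0.027]
case top [200.6 164.4] 0.53 [0.649 0.183]
case side [187.3 251.4] 0.58 [0.639 0.225]
balance top [334.3 212.3] 0.86 [ 0.472 -0.312]
balance top [314.5 206.2] 0.27 [ 0.494 -0.239]
balance top [166.9 201.5] 0.24 [0.504 0.301]
balance side [268.  155.6] 0.62 [ 0.
[... 295 characters left out ...]
0.55 [0.702 0.   ]
tray side [188.3 208.3] 0.71 [0.698 0.009]
bottle top [300.9 162.2] 0.67 [ 0.645 -0.186]
bottle top [164.9 198.8] 0.29 [0.504 0.298]
bottle side [217.8 164.8] 0.63 [ 0.622 -0.098]
tube_rack top [132.4 253.4] 0.9 [0.312 0.417]
tube_rack side [325.1 348.9] 0.95 [0.33  0.454]
tube_rack side [259.1 189.1] 0.66 [ 0.492 -0.049]
tip_box top [369.6 251. ] 0.6 [ 0.331 -0.433]
tip_box side [310.  135.9] 0.6 [ 0.331 -0.409]
pan_test_top top [365.1 209.4] 0.95 [ 0.479 -0.419]
pan_test_top side [272.  132.3] 0.66 [ 0.474 -0.398]
pan_check_top top [315.5 203.5] 0.64 [ 0.498 -0.239]
pan_check_top top [341.7 206.7] 0.24 [ 0.488 -0.334]
pan_check_top side [262.5 151.4] 0.94 [ 0.497 -0.239]
```

Run:
```python
import cv2
a=cv2.imread("pics/t0.png")[110:310,90:410];cv2.imwrite("pics/t0c.png",cv2.resize(a,(800,500),interpolation=2))
a=cv2.imread("pics/s0.png")[90:384,110:400];cv2.imwrite("pics/s0c.png",cv2.resize(a,(580,588),interpolation=2))
```

```text
(no output)
```

View pics/t0c.png

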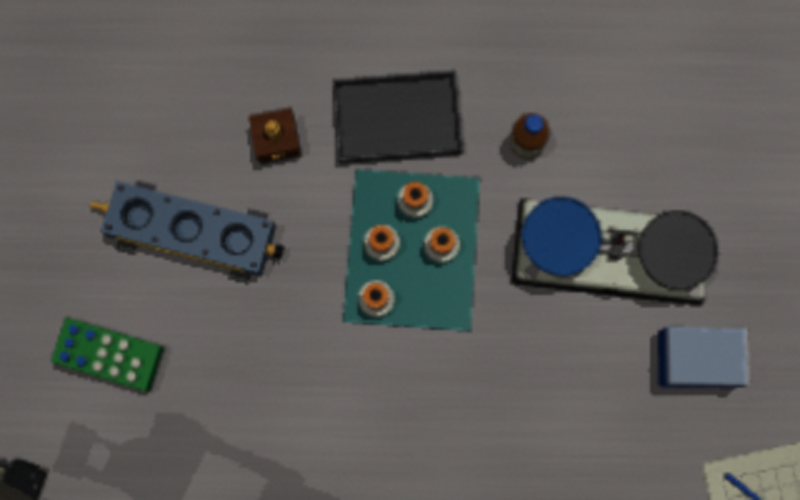

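View pics/s0c.png

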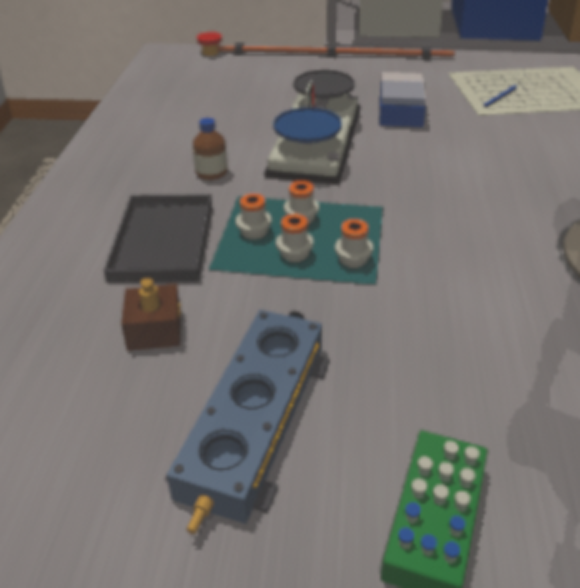

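Top crop (2.5x, offset 90,110): the cartridge caps are at about (414,197), (380,238), (441,240) and (376,296). The weight is in its case at (273,128), and the three empty bores are at (137,213), (186,226) and (237,238). The blue pan is at (562,236), the grey pan at (678,250) and the tray at (397,116). Next I'll refine these by colour.

```bash
cat > m.py <<'E'
from h import *
def blobs(pic,lo,hi,amin,box=None):
    h=cv2.cvtColor(pic["color"],cv2.COLOR_RGB2HSV);m=cv2.inRange(h,lo,hi)
    if box:
        k=np.zeros_like(m);k[box[1]:box[3],box[0]:box[2]]=255;m&=k
    n,_,st,c=cv2.connectedComponentsWithStats(m)
    return [(c[i],st[i]) for i in range(1,n) if st[i][4]>=amin]
def caps(pic,z=.059,amin=8):
    "cap blobs (bounding-box/centroid mean) in world at cap height"
    return [(px2w(c,pic,z)[:2].round(4),c.round(1),int(s[4])) for c,s in blobs(pic,(4,150,110),(16,255,255),amin)]
E
python3 - <<'E'
from m import *
t=robot.read_camera("top");s=robot.read_camera("side")
for n,p in(("top",t),("side",s)):
    print(n,"caps");[print(*b) for b in caps(p)]
    print(n,"blue pan");[print(px2w(c,p,.078)[:2].round(4),c.round(1),q[4],q[2:4]) for c,q in blobs(p,(100,150,40),(120,255,255),150)]
    print(n,"brass");[print(px2w(c,p,.07)[:2].round(4),c.round(1),q[4]) for c,q in blobs(p,(14,120,90),(26,255,255),8)]
g=cv2.cvtColor(t["color"],cv2.COLOR_RGB2HSV)
for u,v in((144,195),(164,200),(185,205)):
    print(g[v,u-8:u+9,2])
print("pan",g[210,335:385,2]); print(g[190:232,361,2])
gs=cv2.cvtColor(s["color"],cv2.COLOR_RGB2HSV)
for u,v in((249,261),(236,285),(221,315)):
    print(gs[v,u-18:u+19,2])
E
```

```text
top caps
[ 0.6357 -0.7226] [440.  170.5] 10
[ 0.5462 -0.7223] [441.9 193.5] 36
[ 0.5604 -0.0243] [255.8 187.2] 48
[0.4931 0.0249] [242. 205.] 50
[ 0.492 -0.064] [266.6 205.6] 48
[ 0.3685 -0.7222] [445.6 240.8] 64
[0.4087 0.031 ] [239.9 228.1] 46
[ 0.2228 -0.7218] [448.1 280.9] 13
top blue pan
[ 0.4953 -0.2338] [314.  204.3] 731 [31 30]
top brass
[0.6588 0.189 ] [198.4 159.9] 21
[0.5339 0.4372] [129.6 192. ] 15
[0.4743 0.1828] [198. 209.] 9
[0.3021 0.8884] [  7.1 252. ] 43
side caps
[ 0.4901 -0.0654] [260.2 183.6] 60
[ 0.5571 -0.0211] [236.  190.8] 54
[0.4918 0.0272] [256.7 201.4] 67
[0.4086 0.0321] [286.7 203.8] 64
side blue pan
side brass
[0.6507 0.2028] [183.6 236.9] 110
[0.4597 0.3348] [258. 285.] 9
[0.4642 0.3542] [254.9 292.4] 8
[0.4722 0.3872] [249.  305.6] 13
[0.5307 0.4774] [209.4 345.5] 94
[90 83 43 31 31 57 75 85 89 92 90 90 87 67 48 70 90]
[90 72 50 36 49 69 85 92 93 93 93 91 84 56 49 84 94]
[90 50 28 55 76 90 94 95 95 96 95 86 56 42 72 94 97]
pan [ 50  52  51  61 102 119 118  89  63  53  38  44  52  54  53  53  52  53
  53  52  52  51  52  52  52  52  51  50  51  51  51  50  51  49  50  50
  50  50  50  49  36  37  80 101 104 103 103 103 103 102]
[108 107 106 102  59  50  52  52  53  53  52  52  51  52  52  51  51  51
  52  51  51  52  52  51  51  50  50  51  52  51  51  53  52  52  52  42
  62  72  56  26  14  34]
[120 119 119 119 120 119 114  93  76  64  61  65  69  72  73  74  74  74
  74  75  74  73  72  70  66  63  66  75  96 113 118 118 119 119 115 101
  81]
[122 122 122 122 122 120 107  85  69  61  59  63  69  71  73  74  74  73
  74  74  74  73  73  72  71  68  64  66  73  88 110 120 121 121 121 121
 119]
[125 125 125 125 124 115  94  75  68  61  64  68  71  74  75  77  78  78
  80  83  85  83  80  78  78  76  73  70  69  71  84 107 121 124 124 124
 124]
```

Run:
```python
from m import *
t=robot.read_camera("top");s=robot.read_camera("side")
for z in(.058,.062,.066,.07,.075): print(z,px2w((198.4,159.9),t,z)[:2].round(4),px2w((183.6,236.9),s,z)[:2].round(4))
B=[]
for p,pts,r,th in((s,((249,261),(236,285),(221,315)),18,100),(t,((144.5,195.3),(164.5,200.4),(184.8,205.3)),7,None)):
    v=cv2.cvtColor(p["color"],cv2.COLOR_RGB2HSV)[:,:,2]
    for u,w in pts:
        if th:
            m=((v<th)*255).astype(np.uint8);k=np.zeros_like(m);cv2.circle(k,(u,w),r+3,255,-1);m&=k
            n,l,st,c=cv2.connectedComponentsWithStats(m);i=l[w,u]
            cs,_=cv2.findContours((l==i).astype(np.uint8),cv2.RETR_EXTERNAL,cv2.CHAIN_APPROX_NONE)
            h=cv2.convexHull(cs[0]);M=cv2.moments(h);q=(M['m10']/M['m00'],M['m01']/M['m00']);print(st[i])
        else:q=(u,w)
        W=px2w(q,p,.042)[:2];B.append(W);print(np.round(q,1),W.round(4))
for k in(0,3): print([np.linalg.norm(B[k+i+1]-B[k+i]).round(4) for i in(0,1)])
v=cv2.cvtColor(t["color"],cv2.COLOR_RGB2HSV)[:,:,:]
m=cv2.inRange(v,(0,0,38),(180,70,70));k=np.zeros_like(m);cv2.circle(k,(361,210),18,255,-1);m&=k
M=cv2.moments(m,True);q=(M['m10']/M['m00'],M['m01']/M['m00']);print("test pan",q,M['m00'],px2w(q,t,.078)[:2])
for x,y in ((s,(263,152)),):print("blue side",px2w(y,x,.078))
b=[]
h=cv2.cvtColor(s["color"],cv2.COLOR_RGB2HSV);m=cv2.inRange(h,(100,110,40),(122,255,255));k=np.zeros_like(m);k[138:165,240:288]=255;m&=k
M=cv2.moments(m,True);q=(M['m10']/M['m00'],M['m01']/M['m00']);print("blue side",q,M['m00'],px2w(q,s,.078)[:2])
# tray corners from top crop, rim z .022
for c in((334,77),(456,72),(462,153),(338,162)): print("tray",px2w((c[0]/2.5+90,c[1]/2.5+110),t,.022)[:2].round(3))
```

```text
0.058 [0.6624 0.1906] [0.6561 0.1893]
0.062 [0.6612 0.1901] [0.6543 0.1937]
0.066 [0.6599 0.1895] [0.6526 0.1982]
0.07 [0.6587 0.189 ] [0.6508 0.2026]
0.075 [0.6571 0.1883] [0.6486 0.2082]
[238 253  22  15 227]
[248.4 260.1] [0.4912 0.2384]
[225 277  23  18 278]
[236.  285.4] [0.5091 0.3155]
[209 304  25  21 319]
[221.1 314.3] [0.5277 0.3912]
[144.5 195.3] [0.5285 0.3883]
[164.5 200.4] [0.5101 0.3121]
[184.8 205.3] [0.4927 0.2358]
[np.float64(0.0792), np.float64(0.078)]
[np.float64(0.0784), np.float64(0.0783)]
test pan (360.5233415233415, 210.02948402948402) 814.0 [ 0.47630362 -0.4019943 ]
blue side [ 0.49521625 -0.23466683  0.078     ]
blue side (263.5527065527065, 151.73789173789174) 351.0 [ 0.49350504 -0.23672286]
tray [0.752 0.102]
tray [ 0.762 -0.086]
tray [ 0.633 -0.096]
tray [0.616 0.092]
```

Measurements agree between views. First I'll spin the tool so its axes line up with the world (x=-Z, y=-X, z=+Y) and head for the weight.

```bash
python3 -m jog '[{"spin":-8.3,"y":-6},{"spin":-16.7,"y":-12},{"spin":-16.7,"y":-18},{"spin":-16.7,"y":-24},{"spin":-16.7,"y":-24}]' 20
cat > p.py <<'E'
import sys
from h import *
print("tool shift cm x,y,z:",shift([float(a) for a in sys.argv[1:4]]), "yaw z-axis",R.from_euler('xyz',robot.observe()["tool_rot"]).as_matrix()[:,2].round(4))
E
python3 p.py .657 .190 .12
```

```text
tool shift cm x,y,z: [ 12.55 -57.5  -15.46] yaw z-axis [2.867e-01 9.580e-01 1.000e-04]$[0]: bad value
```

```bash
python3 -m jog '[{"fingers":0,"x":0,"y":-6,"z":0,"spin":-8.3},{"fingers":0,"x":0,"y":-12,"z":0,"spin":-16.7},{"fingers":0,"x":0,"y":-18,"z":0,"spin":-16.7},{"fingers":0,"x":0,"y":-24,"z":0,"spin":-16.7},{"fingers":0,"x":0,"y":-24,"z":0,"spin":-16.7}]' 20
python3 p.py .657 .190 .12
```

```text
time: 2.12
tool_pos: [0.3841, 0.4325, 0.4042]
tool_rot: [-2.081, 1.57, -0.515]
contact_force: [-0.8, 0.4, -0.3]
opening: 0.0917
tool shift cm x,y,z: [ 12.53 -27.39 -24.11] yaw z-axis [ 4.7e-03  1.0e+00 -4.0e-04]
```

```bash
python3 -m jog '[{"fingers":0.45,"x":6,"y":-27.4,"z":-24.1,"spin":0},{"fingers":0.45,"x":6,"y":-27.4,"z":-24.1,"spin":0},{"fingers":0.45,"x":6,"y":-27.4,"z":-24.1,"spin":0},{"fingers":0.45,"x":6,"y":-27.4,"z":-24.1,"spin":0},{"fingers":0.45,"x":6,"y":-27.4,"z":-24.1,"spin":0}]'
python3 -m jog '[{"fingers":0.45,"x":0,"y":0,"z":0,"spin":0},{"fingers":0.45,"x":0,"y":0,"z":0,"spin":0}]'
python3 p.py .657 .190 .12
```

```text
time: 2.75
tool_pos: [0.6127, 0.2302, 0.3538]
tool_rot: [0.26, 1.57, 1.833]
contact_force: [1.7, 0.8, 0.1]
opening: 0.0507
time: 3.0
tool_pos: [0.6115, 0.2314, 0.3538]
tool_rot: [1.184, 1.57, 2.756]
contact_force: [-0.5, 0.0, 0.0]
opening: 0.0504
tool shift cm x,y,z: [ 7.45 -4.58 -4.15] yaw z-axis [-8.e-04  1.e+00  5.e-04]
```

```bash
python3 -m jog '[{"fingers":0.45,"x":0,"y":-4.6,"z":-4.15,"spin":0},{"fingers":0.45,"x":6,"y":-4.6,"z":-4.15,"spin":0},{"fingers":0.45,"x":7.5,"y":-4.6,"z":-4.15,"spin":0},{"fingers":0.45,"x":7.5,"y":-4.6,"z":-4.15,"spin":0}]'
python3 - <<'E'
from m import *
s=robot.read_camera("side");t=robot.read_camera("top");
a=s["color"][170:290,110:270];b=t["color"][130:190,160:240]
b=cv2.resize(b,(400,300),interpolation=2);a=cv2.resize(a,(400,300),interpolation=2)
cv2.imwrite("pics/w1.png",cv2.cvtColor(np.hstack([a,b]),cv2.COLOR_RGB2BGR))
E
python3 p.py .657 .190 .068
```

```text
time: 3.5
tool_pos: [0.6572, 0.1909, 0.2789]
tool_rot: [1.584, 1.569, -3.126]
contact_force: [0.3, -0.3, 1.1]
opening: 0.0503
tool shift cm x,y,z: [ 5.43  0.17 -0.07] yaw z-axis [-2.5e-03  1.0e+00  7.0e-04]
```

View pics/w1.png

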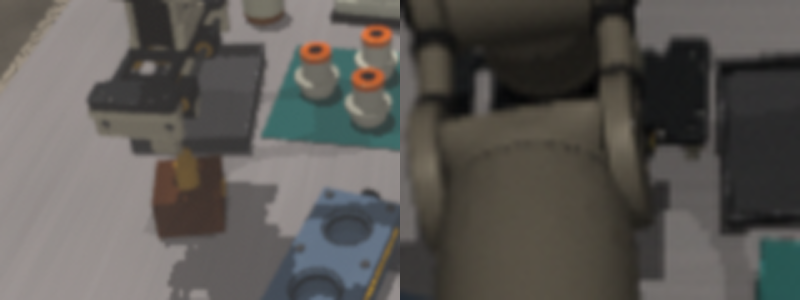

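Run:
```python
from m import *
s=robot.read_camera("side")
for w in((.657,.19,.12),(.657,.19,.06),(.657,.19,.079),(.657,.215,.10),(.657,.255,.17),(.6195,.255,.17),(.6945,.255,.17)): 
    q=w2px(w,s);print(w,q.round(1),((q-[110,170])*2.5).round(0))
c=cv2.resize(s["color"][190:260,140:220],(800,700)[:2],interpolation=cv2.INTER_CUBIC)[:600]
cv2.imwrite("pics/w2.png",cv2.cvtColor(c,cv2.COLOR_RGB2BGR))
```

```text
(0.657, 0.19, 0.12) [179.7 217. ] [174. 118.]
(0.657, 0.19, 0.06) [183.  236.5] [183. 166.]
(0.657, 0.19, 0.079) [182.  230.5] [180. 151.]
(0.657, 0.215, 0.1) [177.9 230.5] [170. 151.]
(0.657, 0.255, 0.17) [168.  217.2] [145. 118.]
(0.6195, 0.255, 0.17) [185.2 218.1] [188. 120.]
(0.6945, 0.255, 0.17) [151.  216.3] [103. 116.]
```

View pics/w2.png

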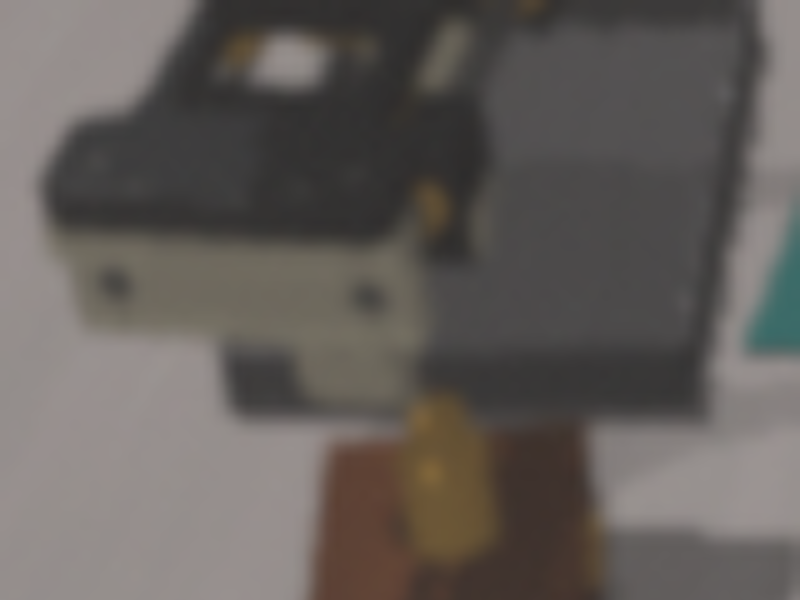

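The side view shows the knob at pixel (183.5,230). That is about 2 px right of my prediction, so x is nearer 0.654. Going down to grip.

```bash
python3 -m jog '[{"fingers":0.45,"x":0,"y":0.47,"z":-0.07,"spin":0},{"fingers":0.45,"x":3,"y":0.47,"z":-0.07,"spin":0},{"fingers":0.45,"x":5.4,"y":0.47,"z":-0.07,"spin":0},{"fingers":0.45,"x":5.4,"y":0.47,"z":-0.07,"spin":0}]'
python3 -m jog '[{"fingers":1,"x":0,"y":0,"z":0,"spin":0},{"fingers":1,"x":0,"y":0,"z":0,"spin":0},{"fingers":1,"x":0,"y":0,"z":0,"spin":0},{"fingers":1,"x":0,"y":0,"z":0,"spin":0}]' 15
python3 p.py .494 -.236 .16
```

```text
time: 4.15
tool_pos: [0.6532, 0.1885, 0.2251]
tool_rot: [0.657, 1.571, 2.228]
contact_force: [0.1, 0.7, -0.0]
opening: 0.0507
time: 4.65
tool_pos: [0.6535, 0.1887, 0.2255]
tool_rot: [-0.962, 1.57, 0.61]
contact_force: [-0.6, 1.2, 2.3]
opening: 0.0211
tool shift cm x,y,z: [ -9.4   15.98 -42.46] yaw z-axis [-7.e-04  1.e+00  5.e-04]
```

```bash
python3 -m jog '[{"fingers":1,"x":-5,"y":0,"z":0,"spin":0},{"fingers":1,"x":-9.5,"y":3,"z":-4,"spin":0},{"fingers":1,"x":-9.5,"y":6,"z":-10,"spin":0},{"fingers":1,"x":-9.5,"y":8,"z":-16,"spin":0},{"fingers":1,"x":-9.5,"y":10,"z":-22,"spin":0}]'
python3 -m jog '[{"fingers":1,"x":0,"y":2,"z":-6,"spin":0},{"fingers":1,"x":0,"y":4,"z":-12,"spin":0},{"fingers":1,"x":0,"y":6,"z":-18,"spin":0},{"fingers":1,"x":0,"y":6,"z":-20.5,"spin":0},{"fingers":1,"x":0,"y":6,"z":-20.5,"spin":0}]'
python3 -m jog '[{"fingers":1,"x":0,"y":0,"z":0,"spin":0},{"fingers":1,"x":0,"y":0,"z":0,"spin":0}]'
python3 p.py .494 -.236 .109
```

```text
time: 5.28
tool_pos: [0.5555, -0.024, 0.3203]
tool_rot: [-1.993, 1.57, -0.421]
contact_force: [0.7, -0.3, -0.9]
opening: 0.0216
time: 5.9
tool_pos: [0.4962, -0.2295, 0.3199]
tool_rot: [-2.655, 1.571, -1.087]
contact_force: [0.0, -0.0, -1.2]
opening: 0.0214
time: 6.15
tool_pos: [0.497, -0.2263, 0.3199]
tool_rot: [0.596, 1.57, 2.17]
contact_force: [0.2, 0.6, -0.2]
opening: 0.0218
tool shift cm x,y,z: [ 5.17  0.29 -0.98] yaw z-axis [-2.3e-03  1.0e+00  5.0e-04]
```

```bash
python3 -m jog '[{"fingers":1,"x":2,"y":0.3,"z":-1,"spin":0},{"fingers":1,"x":4.5,"y":0.3,"z":-1,"spin":0},{"fingers":1,"x":5.3,"y":0.3,"z":-1,"spin":0},{"fingers":1,"x":5.8,"y":0.3,"z":-1,"spin":0},{"fingers":1,"x":5.9,"y":0.3,"z":-1,"spin":0}]'
python3 -m jog '[{"fingers":0.45,"x":0,"y":0,"z":0,"spin":0},{"fingers":0.45,"x":0,"y":0,"z":0,"spin":0},{"fingers":0.45,"x":0,"y":0,"z":0,"spin":0},{"fingers":0.45,"x":0,"y":0,"z":0,"spin":0}]'
python3 -m jog '[{"fingers":0.45,"x":-2,"y":0,"z":0,"spin":0},{"fingers":0.45,"x":-8,"y":0,"z":0,"spin":0},{"fingers":0.45,"x":-10,"y":0,"z":10,"spin":0},{"fingers":0.45,"x":-10,"y":0,"z":16,"spin":0},{"fingers":0.45,"x":-10,"y":0,"z":20,"spin":0}]'
python3 - <<'E'
from m import *
t=robot.read_camera("top");s=robot.read_camera("side")
for p in(t,s): [print(*b) for b in caps(p) if b[0][1]>-.5]
for p in(t,s):
  print("weight",[(d["xy"],d["conf"]) for d in robot.look_for("weight",p)[:2]])
a=cv2.resize(s["color"][110:200,200:320],(533,400),interpolation=2)
cv2.imwrite("pics/b1.png",cv2.cvtColor(a,cv2.COLOR_RGB2BGR))
h=cv2.cvtColor(s["color"],cv2.COLOR_RGB2HSV);m=cv2.inRange(h,(100,110,40),(122,255,255));k=np.zeros_like(m);k[138:170,240:288]=255;m&=k
print(cv2.boundingRect(m))
E
python3 p.py .559 -.022 .09
```

```text
time: 6.78
tool_pos: [0.494, -0.2373, 0.2614]
tool_rot: [-1.963, 1.57, -0.391]
contact_force: [-0.8, -0.1, -0.5]
opening: 0.0213
time: 7.28
tool_pos: [0.4938, -0.2376, 0.2612]
tool_rot: [-1.846, 1.57, -0.274]
contact_force: [-0.5, -0.2, -0.5]
opening: 0.05
time: 7.9
tool_pos: [0.4934, -0.0499, 0.3612]
tool_rot: [-1.68, 1.569, -0.11]
contact_force: [0.0, 0.1, -0.7]
opening: 0.0505
[ 0.5    -0.0542] [263.9 203.4] 9
[ 0.4954 -0.0755] [269.8 204.8] 13
[ 0.4955 -0.0651] [258.4 183.6] 35
[ 0.5572 -0.0208] [235.9 190.9] 55
[0.4925 0.0256] [256.5 201. ] 65
[0.4089 0.0354] [286.5 204.5] 33
weight [([318.7, 203.4], 0.44), ([198.0, 164.6], 0.31)]
weight [([265.9, 213.2], 0.54), ([260.8, 151.2], 0.47)]
(248, 148, 31, 14)
tool shift cm x,y,z: [11.16 -6.53  2.85] yaw z-axis [-3.6e-03  1.0e+00 -5.0e-04]
```

View pics/b1.png

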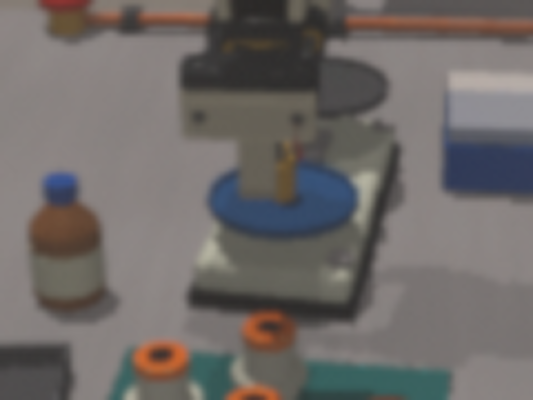

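The weight stands upright on the blue pan at crop (287,175), with the pan fully down. Next is the first cartridge, at (0.559, -0.022).

```bash
python3 -m jog '[{"fingers":0.38,"x":3,"y":-5,"z":2,"spin":0},{"fingers":0.38,"x":8,"y":-6.6,"z":2.8,"spin":0},{"fingers":0.38,"x":9,"y":-6.6,"z":2.8,"spin":0},{"fingers":0.38,"x":9,"y":-6.6,"z":2.8,"spin":0}]'
python3 p.py .559 -.022 .049
```

```text
time: 8.6
tool_pos: [0.5593, -0.0248, 0.2703]
tool_rot: [1.528, 1.569, 3.098]
contact_force: [-0.3, 0.5, 0.7]
opening: 0.0569
tool shift cm x,y,z: [ 6.21 -0.01  0.28] yaw z-axis [8.e-04 1.e+00 1.e-04]
```

```bash
python3 -m jog '[{"fingers":0.38,"x":3,"y":0,"z":0.3,"spin":0},{"fingers":0.38,"x":6,"y":0,"z":0.3,"spin":0},{"fingers":0.38,"x":6,"y":0,"z":0.3,"spin":0}]'
python3 -m jog '[{"fingers":1,"x":0,"y":0,"z":0,"spin":0},{"fingers":1,"x":0,"y":0,"z":0,"spin":0},{"fingers":1,"x":0,"y":0,"z":0,"spin":0},{"fingers":1,"x":0,"y":0,"z":0,"spin":0}]' 20
python3 -m jog '[{"fingers":1,"x":-6,"y":0,"z":0,"spin":0},{"fingers":1,"x":-12,"y":0,"z":0,"spin":0},{"fingers":1,"x":-13,"y":0,"z":0,"spin":0},{"fingers":1,"x":-13,"y":0,"z":0,"spin":0}]'
python3 p.py .477 -.402 .18
python3 - <<'E'
from m import *
s=robot.read_camera("side")
[print(*b) for b in caps(s) if b[0][1]>-.5]
E
```

```text
time: 8.98
tool_pos: [0.5591, -0.0213, 0.2109]
tool_rot: [1.449, 1.569, 3.019]
contact_force: [-0.9, 0.0, 0.6]
opening: 0.057
time: 9.48
tool_pos: [0.5601, -0.0207, 0.212]
tool_rot: [-1.839, 1.568, -0.268]
contact_force: [-0.6, -0.9, 6.6]
opening: 0.0355
time: 9.98
tool_pos: [0.5594, -0.0203, 0.3407]
tool_rot: [-1.443, 1.57, 0.129]
contact_force: [-0.7, 0.4, -2.2]
opening: 0.0356
tool shift cm x,y,z: [  0.14   8.28 -38.16] yaw z-axis [-8.e-04  1.e+00  1.e-04]
[ 0.4895 -0.0668] [260.4 183.3] 49
[0.4903 0.0309] [257.1 202.2] 40
[0.4076 0.0308] [287.1 203.5] 57
```

```bash
python3 -m jog '[{"fingers":1,"x":0,"y":1.5,"z":-6,"spin":0},{"fingers":1,"x":0,"y":3,"z":-12,"spin":0},{"fingers":1,"x":0,"y":4.5,"z":-18,"spin":0},{"fingers":1,"x":0,"y":6,"z":-24,"spin":0},{"fingers":1,"x":0,"y":7.5,"z":-30,"spin":0}]'
python3 -m jog '[{"fingers":1,"x":0,"y":1.5,"z":-6,"spin":0},{"fingers":1,"x":0,"y":1.5,"z":-8,"spin":0},{"fingers":1,"x":0,"y":1.5,"z":-8,"spin":0},{"fingers":1,"x":0,"y":1.5,"z":-8,"spin":0}]'
python3 p.py .477 -.402 .1368
```

```text
time: 10.65
tool_pos: [0.4838, -0.3221, 0.3379]
tool_rot: [0.792, 1.566, 2.364]
contact_force: [0.5, -0.7, -2.5]
opening: 0.0356
time: 11.15
tool_pos: [0.47, -0.3995, 0.3388]
tool_rot: [0.616, 1.567, 2.188]
contact_force: [-1.0, 0.9, -0.8]
opening: 0.0355
tool shift cm x,y,z: [ 4.28 -0.75 -0.31] yaw z-axis [-0.0012  1.      0.0029]
```

```bash
python3 -m jog '[{"fingers":1,"x":2,"y":-0.7,"z":-0.2,"spin":0},{"fingers":1,"x":4,"y":-0.7,"z":-0.2,"spin":0},{"fingers":1,"x":4.2,"y":-0.7,"z":-0.2,"spin":0},{"fingers":1,"x":4.2,"y":-0.7,"z":-0.2,"spin":0}]'
python3 -m jog '[{"fingers":0.38,"x":0,"y":0,"z":0,"spin":0},{"fingers":0.38,"x":0,"y":0,"z":0,"spin":0},{"fingers":0.38,"x":0,"y":0,"z":0,"spin":0},{"fingers":0.38,"x":0,"y":0,"z":0,"spin":0},{"fingers":0.38,"x":0,"y":0,"z":0,"spin":0}]'
python3 -m jog '[{"fingers":0.38,"x":0,"y":0,"z":0,"spin":0},{"fingers":0.38,"x":0,"y":0,"z":0,"spin":0},{"fingers":0.38,"x":0,"y":0,"z":0,"spin":0},{"fingers":0.38,"x":0,"y":0,"z":0,"spin":0},{"fingers":0.38,"x":0,"y":0,"z":0,"spin":0}]'
python3 -m jog '[{"fingers":0.38,"x":0,"y":0,"z":0,"spin":0},{"fingers":0.38,"x":0,"y":0,"z":0,"spin":0},{"fingers":0.38,"x":0,"y":0,"z":0,"spin":0},{"fingers":0.38,"x":0,"y":0,"z":0,"spin":0}]'
cat > beam.py <<'E'
from m import *
s=robot.read_camera("side")
h=cv2.cvtColor(s["color"],cv2.COLOR_RGB2HSV);m=cv2.inRange(h,(100,110,40),(122,255,255));k=np.zeros_like(m);k[135:172,240:288]=255;m&=k
M=cv2.moments(m,True);print("blue pan bbox",cv2.boundingRect(m),"c",round(M['m10']/M['m00'],2),round(M['m01']/M['m00'],2),M['m00'])
q=[w2px((.4945,-.235,z),s)[1].round(1) for z in(.069,.078,.087)];print("pred row down/level/up",q)
[print(*b) for b in caps(s) if b[0][1]>-.5]
import sys
if len(sys.argv)>1:
    a=cv2.resize(s["color"][100:175,215:315],(600,450),interpolation=2)
    cv2.imwrite(f"pics/{sys.argv[1]}.png",cv2.cvtColor(a,cv2.COLOR_RGB2BGR))
E
python3 beam.py b2
```

```text
time: 11.65
tool_pos: [0.4773, -0.402, 0.2982]
tool_rot: [0.419, 1.57, 1.992]
contact_force: [0.6, 0.0, -1.4]
opening: 0.0358
time: 12.28
tool_pos: [0.4768, -0.4026, 0.2985]
tool_rot: [-1.026, 1.571, 0.545]
contact_force: [0.2, 0.7, -0.2]
opening: 0.0567
time: 12.9
tool_pos: [0.4769, -0.4025, 0.2985]
tool_rot: [-0.486, 1.571, 1.085]
contact_force: [-0.2, 0.6, 0.1]
opening: 0.0569
time: 13.4
tool_pos: [0.4769, -0.4025, 0.2985]
tool_rot: [-0.811, 1.571, 0.761]
contact_force: [0.1, -0.4, 0.2]
opening: 0.057
blue pan bbox (248, 143, 32, 14) c 263.68 150.2 283.0
pred row down/level/up [np.float64(154.3), np.float64(152.0), np.float64(149.6)]
[ 0.4902 -0.0657] [260.2 183.5] 61
[0.4919 0.027 ] [256.7 201.3] 66
[0.4089 0.0321] [286.6 203.7] 66
```

View pics/b2.png

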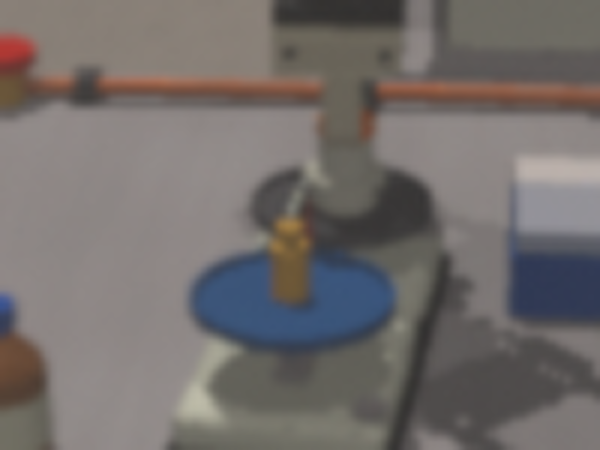

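The blue pan has risen (bbox top 143, was 148), so cartridge 1 is heavy. Picture: weight at crop (290,265) on the blue pan, cartridge at (345,180) on the lowered test pan. I'll regrip it 2 cm lower and take it to the tray.

```bash
python3 -m jog '[{"fingers":0.38,"x":1.5,"y":0,"z":0,"spin":0},{"fingers":0.38,"x":1.9,"y":0,"z":0,"spin":0},{"fingers":0.38,"x":1.9,"y":0,"z":0,"spin":0}]'
python3 -m jog '[{"fingers":1,"x":0,"y":0,"z":0,"spin":0},{"fingers":1,"x":0,"y":0,"z":0,"spin":0},{"fingers":1,"x":0,"y":0,"z":0,"spin":0},{"fingers":1,"x":0,"y":0,"z":0,"spin":0}]' 20
python3 -m jog '[{"fingers":1,"x":-5,"y":0,"z":0,"spin":0},{"fingers":1,"x":-11,"y":0,"z":0,"spin":0},{"fingers":1,"x":-12.5,"y":-3,"z":5,"spin":0},{"fingers":1,"x":-12.5,"y":-6,"z":10,"spin":0},{"fingers":1,"x":-12.5,"y":-9,"z":15,"spin":0}]'
python3 -m jog '[{"fingers":1,"x":0,"y":-3,"z":5,"spin":0},{"fingers":1,"x":0,"y":-6,"z":10,"spin":0},{"fingers":1,"x":0,"y":-9,"z":15,"spin":0},{"fingers":1,"x":0,"y":-11.8,"z":20,"spin":0},{"fingers":1,"x":0,"y":-11.8,"z":21,"spin":0}]'
python3 -m jog '[{"fingers":1,"x":0,"y":0,"z":0,"spin":0},{"fingers":1,"x":0,"y":0,"z":0,"spin":0}]'
python3 p.py .685 -.042 .056
```

```text
time: 13.82
tool_pos: [0.4768, -0.4024, 0.2786]
tool_rot: [0.69, 1.569, 2.261]
contact_force: [-0.3, 0.1, 0.5]
opening: 0.057
time: 14.32
tool_pos: [0.4769, -0.4026, 0.2797]
tool_rot: [-2.15, 1.57, -0.578]
contact_force: [0.6, 0.4, -0.0]
opening: 0.0356
time: 14.95
tool_pos: [0.5673, -0.251, 0.4047]
tool_rot: [-1.848, 1.57, -0.277]
contact_force: [0.3, -1.3, -1.0]
opening: 0.0355
time: 15.58
tool_pos: [0.6857, -0.0386, 0.4034]
tool_rot: [0.586, 1.57, 2.162]
contact_force: [-0.3, -0.1, -1.3]
opening: 0.0354
time: 15.82
tool_pos: [0.6842, -0.0439, 0.4046]
tool_rot: [2.555, 1.57, -2.158]
contact_force: [0.5, -0.5, -1.7]
opening: 0.0348
tool shift cm x,y,z: [18.94 -0.09  0.21] yaw z-axis [ 9.e-04  1.e+00 -4.e-04]
```

```bash
python3 -m jog '[{"fingers":1,"x":6,"y":0,"z":0.2,"spin":0},{"fingers":1,"x":12,"y":0,"z":0.2,"spin":0},{"fingers":1,"x":17,"y":0,"z":0.2,"spin":0},{"fingers":1,"x":18.8,"y":0,"z":0.2,"spin":0},{"fingers":1,"x":19,"y":0,"z":0.2,"spin":0}]'
python3 -m jog '[{"fingers":0.38,"x":0.1,"y":0,"z":0,"spin":0},{"fingers":0.38,"x":0.1,"y":0,"z":0,"spin":0},{"fingers":0.38,"x":0.1,"y":0,"z":0,"spin":0},{"fingers":0.38,"x":0.1,"y":0,"z":0,"spin":0}]'
python3 -m jog '[{"fingers":0.38,"x":-4,"y":0,"z":0,"spin":0},{"fingers":0.38,"x":-9,"y":0,"z":0,"spin":0},{"fingers":0.38,"x":-9,"y":6,"z":0,"spin":0},{"fingers":0.38,"x":-9,"y":12,"z":-1.2,"spin":0},{"fingers":0.38,"x":-8,"y":17,"z":-2.4,"spin":0}]'
python3 -m jog '[{"fingers":0.38,"x":0,"y":2,"z":0,"spin":0},{"fingers":0.38,"x":0,"y":2,"z":0,"spin":0},{"fingers":0.38,"x":0,"y":2,"z":0,"spin":0}]'
python3 beam.py
python3 p.py .490 -.066 .0515
```

```text
time: 16.45
tool_pos: [0.6848, -0.0417, 0.2151]
tool_rot: [-1.801, 1.57, -0.231]
contact_force: [0.1, 0.4, -0.1]
opening: 0.0353
time: 16.95
tool_pos: [0.6847, -0.0404, 0.2139]
tool_rot: [-1.668, 1.57, -0.096]
contact_force: [1.0, 0.3, 0.2]
opening: 0.0569
time: 17.58
tool_pos: [0.5127, -0.0644, 0.2943]
tool_rot: [-1.882, 1.569, -0.31]
contact_force: [-0.6, -0.2, 0.2]
opening: 0.0568
time: 17.95
tool_pos: [0.4956, -0.0646, 0.2939]
tool_rot: [-1.778, 1.569, -0.207]
contact_force: [-0.6, -1.1, -0.1]
opening: 0.0572
blue pan bbox (271, 148, 9, 13) c 274.13 154.12 78.0
pred row down/level/up [np.float64(154.3), np.float64(152.0), np.float64(149.6)]
[ 0.6816 -0.0422] [195.9 185.2] 50
[ 0.5001 -0.061 ] [256.8 184.2] 16
[0.4924 0.0298] [256.4 201.9] 48
[0.4091 0.0354] [286.5 204.4] 34
tool shift cm x,y,z: [ 8.3   0.61 -0.14] yaw z-axis [-1.e-03  1.e+00 -3.e-04]
```

```bash
python3 -m jog '[{"fingers":0.38,"x":3,"y":0.6,"z":-0.1,"spin":0},{"fingers":0.38,"x":7,"y":0.6,"z":-0.1,"spin":0},{"fingers":0.38,"x":8.2,"y":0.6,"z":-0.1,"spin":0},{"fingers":0.38,"x":8.2,"y":0.6,"z":-0.1,"spin":0}]'
python3 -m jog '[{"fingers":1,"x":0,"y":0,"z":0,"spin":0},{"fingers":1,"x":0,"y":0,"z":0,"spin":0},{"fingers":1,"x":0,"y":0,"z":0,"spin":0},{"fingers":1,"x":0,"y":0,"z":0,"spin":0}]' 20
python3 -m jog '[{"fingers":1,"x":-6,"y":0,"z":0,"spin":0},{"fingers":1,"x":-12,"y":0.2,"z":0,"spin":0},{"fingers":1,"x":-14,"y":0.4,"z":-6,"spin":0},{"fingers":1,"x":-14,"y":0.7,"z":-12,"spin":0},{"fingers":1,"x":-14,"y":1,"z":-18,"spin":0}]'
python3 -m jog '[{"fingers":1,"x":0,"y":0.1,"z":-6,"spin":0},{"fingers":1,"x":0,"y":0.3,"z":-12,"spin":0},{"fingers":1,"x":0,"y":0.3,"z":-15,"spin":0},{"fingers":1,"x":0,"y":0.3,"z":-15.5,"spin":0},{"fingers":1,"x":0,"y":0.3,"z":-15.5,"spin":0}]'
python3 -m jog '[{"fingers":1,"x":0,"y":0,"z":0,"spin":0},{"fingers":1,"x":0,"y":0,"z":0,"spin":0}]'
python3 p.py .477 -.402 .139
```

```text
time: 18.5
tool_pos: [0.4892, -0.0655, 0.2111]
tool_rot: [1.205, 1.57, 2.776]
contact_force: [0.6, 0.3, 0.3]
opening: 0.0568
time: 19.0
tool_pos: [0.489, -0.0655, 0.2124]
tool_rot: [-1.736, 1.569, -0.165]
contact_force: [-0.7, 0.8, 6.1]
opening: 0.0356
time: 19.62
tool_pos: [0.4783, -0.2471, 0.352]
tool_rot: [-2.126, 1.57, -0.554]
contact_force: [1.1, 0.9, -0.7]
opening: 0.0354
time: 20.25
tool_pos: [0.4758, -0.3999, 0.3511]
tool_rot: [0.501, 1.569, 2.072]
contact_force: [-0.3, 0.0, -0.8]
opening: 0.0353
time: 20.5
tool_pos: [0.4762, -0.3994, 0.3518]
tool_rot: [-1.027, 1.571, 0.546]
contact_force: [0.2, -0.2, -1.0]
opening: 0.0359
tool shift cm x,y,z: [ 5.36 -0.07 -0.26] yaw z-axis [-2.1e-03  1.0e+00  1.0e-04]
```

```bash
python3 -m jog '[{"fingers":1,"x":3,"y":0,"z":-0.2,"spin":0},{"fingers":1,"x":5,"y":0,"z":-0.2,"spin":0},{"fingers":1,"x":5.4,"y":0,"z":-0.2,"spin":0},{"fingers":1,"x":5.4,"y":0,"z":-0.2,"spin":0}]'
python3 -m jog '[{"fingers":0.38,"x":0,"y":0,"z":0,"spin":0},{"fingers":0.38,"x":0,"y":0,"z":0,"spin":0},{"fingers":0.38,"x":0,"y":0,"z":0,"spin":0},{"fingers":0.38,"x":0,"y":0,"z":0,"spin":0},{"fingers":0.38,"x":0,"y":0,"z":0,"spin":0}]'
python3 -m jog '[{"fingers":0.38,"x":0,"y":0,"z":0,"spin":0},{"fingers":0.38,"x":0,"y":0,"z":0,"spin":0},{"fingers":0.38,"x":0,"y":0,"z":0,"spin":0},{"fingers":0.38,"x":0,"y":0,"z":0,"spin":0},{"fingers":0.38,"x":0,"y":0,"z":0,"spin":0}]'
python3 -m jog '[{"fingers":0.38,"x":0,"y":0,"z":0,"spin":0},{"fingers":0.38,"x":0,"y":0,"z":0,"spin":0},{"fingers":0.38,"x":0,"y":0,"z":0,"spin":0},{"fingers":0.38,"x":0,"y":0,"z":0,"spin":0},{"fingers":0.38,"x":0,"y":0,"z":0,"spin":0}]'
python3 beam.py b3
```

```text
time: 21.0
tool_pos: [0.4761, -0.4023, 0.298]
tool_rot: [-2.254, 1.57, -0.682]
contact_force: [-0.8, 0.5, -0.8]
opening: 0.0354
time: 21.62
tool_pos: [0.4759, -0.4026, 0.2975]
tool_rot: [-1.634, 1.571, -0.062]
contact_force: [-0.9, -0.3, -0.7]
opening: 0.0572
time: 22.25
tool_pos: [0.4759, -0.4025, 0.2975]
tool_rot: [-0.373, 1.571, 1.199]
contact_force: [0.1, 0.2, -0.5]
opening: 0.0568
time: 22.88
tool_pos: [0.4759, -0.4025, 0.2974]
tool_rot: [-0.71, 1.571, 0.862]
contact_force: [0.5, 0.6, 0.7]
opening: 0.057
blue pan bbox (248, 148, 32, 14) c 263.71 155.18 288.0
pred row down/level/up [np.float64(154.3), np.float64(152.0), np.float64(149.6)]
[ 0.6818 -0.0425] [195.9 185.1] 49
[0.492  0.0264] [256.7 201.2] 63
[0.4089 0.0321] [286.6 203.7] 66
```

Blue pan is down (centroid row 155.2 against 150.2 before), so cartridge 2 is light. Taking it to the station at (0.492, 0.237).

```bash
python3 -m jog '[{"fingers":1,"x":0,"y":0,"z":0,"spin":0},{"fingers":1,"x":0,"y":0,"z":0,"spin":0},{"fingers":1,"x":0,"y":0,"z":0,"spin":0},{"fingers":1,"x":0,"y":0,"z":0,"spin":0}]' 40
python3 -m jog '[{"fingers":1,"x":-4,"y":0,"z":0,"spin":0},{"fingers":1,"x":-8,"y":0,"z":4,"spin":0},{"fingers":1,"x":-8,"y":0,"z":10,"spin":0},{"fingers":1,"x":-8,"y":0,"z":16,"spin":0},{"fingers":1,"x":-8,"y":0,"z":22,"spin":0}]'
python3 -m jog '[{"fingers":1,"x":0,"y":0,"z":6,"spin":0},{"fingers":1,"x":0,"y":0,"z":12,"spin":0},{"fingers":1,"x":0,"y":0,"z":18,"spin":0},{"fingers":1,"x":0,"y":0,"z":24,"spin":0},{"fingers":1,"x":0,"y":0,"z":30,"spin":0}]'
python3 -m jog '[{"fingers":1,"x":0,"y":-1.6,"z":6,"spin":0},{"fingers":1,"x":0,"y":-1.6,"z":12,"spin":0},{"fingers":1,"x":0,"y":-1.6,"z":12,"spin":0},{"fingers":1,"x":0,"y":-1.6,"z":12,"spin":0}]'
python3 p.py .492 .237 .1055
```

```text
time: 23.42
tool_pos: [0.4759, -0.4025, 0.2974]
tool_rot: [0.106, 1.571, 1.677]
contact_force: [-0.0, -0.3, -0.4]
opening: 0.0352
time: 24.05
tool_pos: [0.4753, -0.1807, 0.3776]
tool_rot: [-1.411, 1.57, 0.16]
contact_force: [0.1, 0.6, -0.6]
opening: 0.0352
time: 24.68
tool_pos: [0.4752, 0.1194, 0.3777]
tool_rot: [-1.479, 1.57, 0.092]
contact_force: [0.7, 0.5, -0.2]
opening: 0.0353
time: 25.18
tool_pos: [0.4912, 0.2375, 0.3772]
tool_rot: [2.334, 1.57, -2.376]
contact_force: [0.9, -0.2, -1.4]
opening: 0.0354
tool shift cm x,y,z: [11.25 -0.09 -0.03] yaw z-axis [-1.7e-03  1.0e+00 -6.0e-04]
```

```bash
python3 -m jog '[{"fingers":1,"x":5,"y":-0.1,"z":0,"spin":0},{"fingers":1,"x":9,"y":-0.1,"z":0,"spin":0},{"fingers":1,"x":11.4,"y":-0.1,"z":0,"spin":0},{"fingers":1,"x":11.4,"y":-0.1,"z":0,"spin":0}]'
python3 -m jog '[{"fingers":1,"x":0.4,"y":0,"z":0,"spin":0},{"fingers":1,"x":0.8,"y":0,"z":0,"spin":0},{"fingers":1,"x":1.2,"y":0,"z":0,"spin":0},{"fingers":1,"x":1.2,"y":0,"z":0,"spin":0}]'
python3 - <<'E'
from m import *
s=robot.read_camera("side")
a=cv2.resize(s["color"][205:325,190:350],(800,600),interpolation=2)
cv2.imwrite("pics/m1.png",cv2.cvtColor(a,cv2.COLOR_RGB2BGR))
E
```

```text
time: 25.68
tool_pos: [0.4922, 0.2359, 0.2621]
tool_rot: [1.919, 1.567, -2.795]
contact_force: [0.1, -0.8, -0.2]
opening: 0.0355
time: 26.18
tool_pos: [0.4924, 0.2375, 0.2515]
tool_rot: [1.315, 1.571, 2.887]
contact_force: [0.1, -0.4, 0.0]
opening: 0.0354
```

View pics/m1.png

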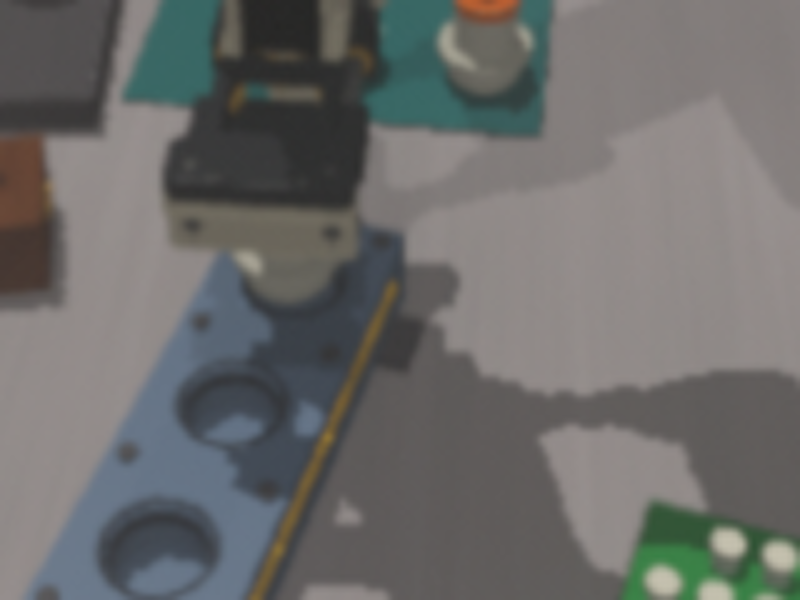

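The cartridge sits concentric over the bore at crop (290,290), with no contact force yet. Lowering into the bore.

```bash
python3 -m jog '[{"fingers":1,"x":0.3,"y":0,"z":0,"spin":0},{"fingers":1,"x":0.6,"y":0,"z":0,"spin":0},{"fingers":1,"x":0.8,"y":0,"z":0,"spin":0},{"fingers":1,"x":0.8,"y":0,"z":0,"spin":0}]'
python3 -m jog '[{"fingers":1,"x":0.3,"y":0,"z":0,"spin":0},{"fingers":1,"x":0.6,"y":0,"z":0,"spin":0},{"fingers":1,"x":0.8,"y":0,"z":0,"spin":0},{"fingers":1,"x":0.8,"y":0,"z":0,"spin":0}]'
```

```text
time: 26.72
tool_pos: [0.4914, 0.2385, 0.2442]
tool_rot: [0.879, 1.568, 2.451]
contact_force: [-7.2, 5.1, 8.5]
opening: 0.0353
time: 27.22
tool_pos: [0.4912, 0.2384, 0.2348]
tool_rot: [1.25, 1.567, 2.822]
contact_force: [-4.3, 6.4, -1.6]
opening: 0.0352
```

```bash
python3 -m jog '[{"fingers":1,"x":0.1,"y":0.1,"z":0.1,"spin":0},{"fingers":1,"x":0.2,"y":0.1,"z":0.1,"spin":0},{"fingers":1,"x":0.3,"y":0.1,"z":0.1,"spin":0},{"fingers":1,"x":0.3,"y":0.1,"z":0.1,"spin":0}]'
python3 p.py 0 0 0
```

```text
time: 27.72
tool_pos: [0.4906, 0.2389, 0.234]
tool_rot: [1.056, 1.57, 2.628]
contact_force: [-9.4, 2.0, 15.2]
opening: 0.0351
tool shift cm x,y,z: [  7.52  49.06 -23.86] yaw z-axis [-9.e-04  1.e+00  6.e-04]
```

```bash
python3 -m jog '[{"fingers":0.38,"x":0,"y":0,"z":0,"spin":0},{"fingers":0.38,"x":0,"y":0,"z":0,"spin":0},{"fingers":0.38,"x":0,"y":0,"z":0,"spin":0},{"fingers":0.38,"x":0,"y":0,"z":0,"spin":0}]'
python3 -m jog '[{"fingers":0.38,"x":-4,"y":0,"z":0,"spin":0},{"fingers":0.38,"x":-8,"y":0,"z":0,"spin":0},{"fingers":0.38,"x":-8,"y":0,"z":-6,"spin":0},{"fingers":0.38,"x":-8,"y":0,"z":-12,"spin":0},{"fingers":0.38,"x":-6,"y":0,"z":-18,"spin":0}]'
python3 -m jog '[{"fingers":0.38,"x":0,"y":0,"z":-3,"spin":0},{"fingers":0.38,"x":0,"y":0,"z":-3.2,"spin":0},{"fingers":0.38,"x":0,"y":0,"z":-3.2,"spin":0}]'
python3 - <<'E'
from m import *
s=robot.read_camera("side")
for z in(.059,.080,.09):
    for b in caps(s,z): 
        if b[0][1]>-.5: print(z,*b)
E
python3 p.py .492 .0265 .0515
```

```text
time: 28.22
tool_pos: [0.4916, 0.2384, 0.2323]
tool_rot: [2.24, 1.571, -2.471]
contact_force: [0.2, -0.3, 0.2]
opening: 0.0569
time: 28.85
tool_pos: [0.4919, 0.0576, 0.2938]
tool_rot: [-1.619, 1.567, -0.047]
contact_force: [-0.3, -0.1, 0.1]
opening: 0.0567
time: 29.22
tool_pos: [0.4917, 0.0276, 0.2928]
tool_rot: [-0.637, 1.57, 0.934]
contact_force: [0.1, 0.3, 0.2]
opening: 0.057
0.059 [ 0.6814 -0.042 ] [196.  185.2] 52
0.059 [0.5014 0.0261] [253.3 201. ] 27
0.059 [0.4077 0.0298] [287.  203.3] 56
0.059 [0.4941 0.2164] [248.  248.1] 108
0.08 [ 0.6712 -0.01  ] [196.  185.2] 52
0.08 [0.4979 0.0556] [253.3 201. ] 27
0.08 [0.4077 0.0592] [287.  203.3] 56
0.08 [0.491  0.2388] [248.  248.1] 108
0.09 [0.6664 0.0053] [196.  185.2] 52
0.09 [0.4963 0.0696] [253.3 201. ] 27
0.09 [0.4078 0.0731] [287.  203.3] 56
0.09 [0.4894 0.2494] [248.  248.1] 108
tool shift cm x,y,z: [ 8.21 -0.03 -0.16] yaw z-axis [-1.3e-03  1.0e+00  3.0e-04]
```

Cartridge 2 is home: the cap ray matches seated height at (0.491, 0.239). Now cartridge 3.

```bash
python3 -m jog '[{"fingers":0.38,"x":3,"y":0,"z":-0.1,"spin":0},{"fingers":0.38,"x":7,"y":0,"z":-0.1,"spin":0},{"fingers":0.38,"x":8.1,"y":0,"z":-0.1,"spin":0},{"fingers":0.38,"x":8.1,"y":0,"z":-0.1,"spin":0}]'
python3 -m jog '[{"fingers":1,"x":0,"y":0,"z":0,"spin":0},{"fingers":1,"x":0,"y":0,"z":0,"spin":0},{"fingers":1,"x":0,"y":0,"z":0,"spin":0},{"fingers":1,"x":0,"y":0,"z":0,"spin":0}]' 20
python3 -m jog '[{"fingers":1,"x":-6,"y":0,"z":0,"spin":0},{"fingers":1,"x":-12,"y":0.2,"z":0,"spin":0},{"fingers":1,"x":-14,"y":0.4,"z":-6,"spin":0},{"fingers":1,"x":-14,"y":0.7,"z":-12,"spin":0},{"fingers":1,"x":-14,"y":1,"z":-18,"spin":0}]'
python3 -m jog '[{"fingers":1,"x":0,"y":0.1,"z":-6,"spin":0},{"fingers":1,"x":0,"y":0.3,"z":-12,"spin":0},{"fingers":1,"x":0,"y":0.5,"z":-18,"spin":0},{"fingers":1,"x":0,"y":0.5,"z":-24,"spin":0},{"fingers":1,"x":0,"y":0.5,"z":-24.8,"spin":0}]'
python3 -m jog '[{"fingers":1,"x":0,"y":0,"z":0,"spin":0},{"fingers":1,"x":0,"y":0,"z":0,"spin":0}]'
python3 p.py .477 -.402 .1388
```

```text
time: 29.78
tool_pos: [0.4917, 0.0269, 0.2117]
tool_rot: [1.331, 1.57, 2.903]
contact_force: [-0.0, -0.8, 0.5]
opening: 0.0569
time: 30.28
tool_pos: [0.4919, 0.0262, 0.2126]
tool_rot: [-1.58, 1.569, -0.009]
contact_force: [-0.7, 0.5, 7.1]
opening: 0.0355
time: 30.9
tool_pos: [0.4812, -0.1554, 0.3523]
tool_rot: [-1.91, 1.57, -0.338]
contact_force: [1.1, 0.6, -0.8]
opening: 0.0356
time: 31.52
tool_pos: [0.4757, -0.4055, 0.3508]
tool_rot: [2.162, 1.57, -2.554]
contact_force: [0.8, 0.9, -0.5]
opening: 0.0355
time: 31.78
tool_pos: [0.4771, -0.4004, 0.3517]
tool_rot: [0.39, 1.57, 1.963]
contact_force: [0.1, -0.4, -1.0]
opening: 0.0354
tool shift cm x,y,z: [ 5.37  0.   -0.18] yaw z-axis [-0.0019  1.      0.001 ]
```

```bash
python3 -m jog '[{"fingers":1,"x":3,"y":0,"z":-0.2,"spin":0},{"fingers":1,"x":5,"y":0,"z":-0.2,"spin":0},{"fingers":1,"x":5.4,"y":0,"z":-0.2,"spin":0},{"fingers":1,"x":5.4,"y":0,"z":-0.2,"spin":0}]'
python3 -m jog '[{"fingers":0.38,"x":0,"y":0,"z":0,"spin":0},{"fingers":0.38,"x":0,"y":0,"z":0,"spin":0},{"fingers":0.38,"x":0,"y":0,"z":0,"spin":0},{"fingers":0.38,"x":0,"y":0,"z":0,"spin":0},{"fingers":0.38,"x":0,"y":0,"z":0,"spin":0}]'
python3 -m jog '[{"fingers":0.38,"x":0,"y":0,"z":0,"spin":0},{"fingers":0.38,"x":0,"y":0,"z":0,"spin":0},{"fingers":0.38,"x":0,"y":0,"z":0,"spin":0},{"fingers":0.38,"x":0,"y":0,"z":0,"spin":0},{"fingers":0.38,"x":0,"y":0,"z":0,"spin":0}]'
python3 -m jog '[{"fingers":0.38,"x":0,"y":0,"z":0,"spin":0},{"fingers":0.38,"x":0,"y":0,"z":0,"spin":0},{"fingers":0.38,"x":0,"y":0,"z":0,"spin":0},{"fingers":0.38,"x":0,"y":0,"z":0,"spin":0},{"fingers":0.38,"x":0,"y":0,"z":0,"spin":0}]'
python3 beam.py b4
```

```text
time: 32.28
tool_pos: [0.4773, -0.4031, 0.2984]
tool_rot: [-2.148, 1.57, -0.575]
contact_force: [0.2, -0.5, -1.1]
opening: 0.0357
time: 32.9
tool_pos: [0.4768, -0.4039, 0.2977]
tool_rot: [-0.568, 1.571, 1.003]
contact_force: [-0.4, 0.0, 0.2]
opening: 0.0571
time: 33.52
tool_pos: [0.4769, -0.4038, 0.2977]
tool_rot: [0.272, 1.571, 1.844]
contact_force: [-0.5, -0.1, 0.3]
opening: 0.0571
time: 34.15
tool_pos: [0.4769, -0.4038, 0.2977]
tool_rot: [-0.578, 1.571, 0.993]
contact_force: [0.1, 0.2, -0.3]
opening: 0.0571
blue pan bbox (248, 143, 32, 14) c 263.74 150.17 286.0
pred row down/level/up [np.float64(154.3), np.float64(152.0), np.float64(149.6)]
[ 0.6816 -0.0422] [195.9 185.2] 50
[0.4088 0.0318] [286.6 203.7] 67
[0.4941 0.2167] [248.  248.2] 106
```

Heavy again (blue pan at row 150.2), so it goes in the tray at (0.685, 0.045).

```bash
python3 -m jog '[{"fingers":0.38,"x":1.5,"y":0,"z":0,"spin":0},{"fingers":0.38,"x":1.9,"y":0,"z":0,"spin":0},{"fingers":0.38,"x":1.9,"y":0,"z":0,"spin":0}]'
python3 -m jog '[{"fingers":1,"x":0,"y":0,"z":0,"spin":0},{"fingers":1,"x":0,"y":0,"z":0,"spin":0},{"fingers":1,"x":0,"y":0,"z":0,"spin":0},{"fingers":1,"x":0,"y":0,"z":0,"spin":0}]' 20
python3 -m jog '[{"fingers":1,"x":-5,"y":0,"z":0,"spin":0},{"fingers":1,"x":-11,"y":0,"z":0,"spin":0},{"fingers":1,"x":-12.5,"y":-3,"z":5,"spin":0},{"fingers":1,"x":-12.5,"y":-6,"z":10,"spin":0},{"fingers":1,"x":-12.5,"y":-9,"z":15,"spin":0}]'
python3 -m jog '[{"fingers":1,"x":0,"y":-3,"z":5,"spin":0},{"fingers":1,"x":0,"y":-6,"z":10,"spin":0},{"fingers":1,"x":0,"y":-9,"z":15,"spin":0},{"fingers":1,"x":0,"y":-11.8,"z":20,"spin":0},{"fingers":1,"x":0,"y":-11.8,"z":25,"spin":0}]'
python3 -m jog '[{"fingers":1,"x":0,"y":0,"z":4.7,"spin":0},{"fingers":1,"x":0,"y":0,"z":4.7,"spin":0},{"fingers":1,"x":0,"y":0,"z":4.7,"spin":0}]'
python3 p.py .685 .046 .056
```

```text
time: 34.58
tool_pos: [0.4768, -0.4037, 0.2778]
tool_rot: [0.696, 1.569, 2.268]
contact_force: [0.9, -0.4, -0.6]
opening: 0.0566
time: 35.08
tool_pos: [0.4769, -0.4038, 0.279]
tool_rot: [-2.149, 1.57, -0.578]
contact_force: [-0.4, 0.4, 1.6]
opening: 0.0357
time: 35.7
tool_pos: [0.5673, -0.2523, 0.4039]
tool_rot: [-1.794, 1.57, -0.223]
contact_force: [1.7, -1.0, -1.7]
opening: 0.0357
time: 36.33
tool_pos: [0.6857, -0.0018, 0.4024]
tool_rot: [1.163, 1.57, 2.735]
contact_force: [-0.8, -0.1, -1.9]
opening: 0.0356
time: 36.7
tool_pos: [0.6846, 0.043, 0.4035]
tool_rot: [2.397, 1.57, -2.315]
contact_force: [1.0, -1.1, -0.7]
opening: 0.0358
tool shift cm x,y,z: [18.82 -0.06  0.31] yaw z-axis [-9.e-04  1.e+00 -5.e-04]
```

```bash
python3 -m jog '[{"fingers":1,"x":6,"y":0,"z":0.3,"spin":0},{"fingers":1,"x":12,"y":0,"z":0.3,"spin":0},{"fingers":1,"x":17,"y":0,"z":0.3,"spin":0},{"fingers":1,"x":18.7,"y":0,"z":0.3,"spin":0},{"fingers":1,"x":18.9,"y":0,"z":0.3,"spin":0}]'
python3 -m jog '[{"fingers":0.38,"x":0.1,"y":0,"z":0,"spin":0},{"fingers":0.38,"x":0.1,"y":0,"z":0,"spin":0},{"fingers":0.38,"x":0.1,"y":0,"z":0,"spin":0},{"fingers":0.38,"x":0.1,"y":0,"z":0,"spin":0}]'
python3 -m jog '[{"fingers":0.38,"x":-4,"y":0,"z":0,"spin":0},{"fingers":0.38,"x":-9,"y":0,"z":0,"spin":0},{"fingers":0.38,"x":-9,"y":6,"z":0,"spin":0},{"fingers":0.38,"x":-9,"y":12,"z":-0.5,"spin":0},{"fingers":0.38,"x":-8,"y":18,"z":-1.3,"spin":0}]'
python3 -m jog '[{"fingers":0.38,"x":0,"y":6,"z":0,"spin":0},{"fingers":0.38,"x":0,"y":9.5,"z":0,"spin":0},{"fingers":0.38,"x":0,"y":9.5,"z":0,"spin":0},{"fingers":0.38,"x":0,"y":9.5,"z":0,"spin":0}]'
python3 beam.py
python3 p.py .409 .032 .0515
```

```text
time: 37.33
tool_pos: [0.685, 0.0451, 0.2152]
tool_rot: [-1.754, 1.57, -0.184]
contact_force: [0.9, -0.4, -0.9]
opening: 0.0354
time: 37.83
tool_pos: [0.6846, 0.0464, 0.2142]
tool_rot: [-1.536, 1.57, 0.036]
contact_force: [0.8, -0.0, 0.1]
opening: 0.0565
time: 38.45
tool_pos: [0.5028, 0.0333, 0.2945]
tool_rot: [-1.642, 1.568, -0.069]
contact_force: [0.3, -0.7, 0.3]
opening: 0.0569
time: 38.95
tool_pos: [0.4106, 0.0331, 0.2943]
tool_rot: [-1.649, 1.568, -0.078]
contact_force: [0.4, -0.3, -0.5]
opening: 0.0573
blue pan bbox (248, 148, 28, 14) c 262.01 155.25 257.0
pred row down/level/up [np.float64(154.3), np.float64(152.0), np.float64(149.6)]
[ 0.6816 -0.0422] [195.9 185.2] 50
[0.687  0.0436] [186.7 201.6] 66
[0.4148 0.0357] [284.4 204.4] 24
[0.4942 0.2165] [248.  248.2] 107
tool shift cm x,y,z: [ 8.34  0.23 -0.1 ] yaw z-axis [-6.e-04  1.e+00 -1.e-04]
```

```bash
python3 -m jog '[{"fingers":0.38,"x":3,"y":0.2,"z":-0.1,"spin":0},{"fingers":0.38,"x":7,"y":0.2,"z":-0.1,"spin":0},{"fingers":0.38,"x":8.2,"y":0.2,"z":-0.1,"spin":0},{"fingers":0.38,"x":8.2,"y":0.2,"z":-0.1,"spin":0}]'
python3 -m jog '[{"fingers":1,"x":0,"y":0,"z":0,"spin":0},{"fingers":1,"x":0,"y":0,"z":0,"spin":0},{"fingers":1,"x":0,"y":0,"z":0,"spin":0},{"fingers":1,"x":0,"y":0,"z":0,"spin":0}]' 20
python3 -m jog '[{"fingers":1,"x":-6,"y":0,"z":0,"spin":0},{"fingers":1,"x":-12,"y":0,"z":0,"spin":0},{"fingers":1,"x":-14,"y":-1,"z":-6,"spin":0},{"fingers":1,"x":-14,"y":-3,"z":-12,"spin":0},{"fingers":1,"x":-14,"y":-5,"z":-18,"spin":0}]'
python3 -m jog '[{"fingers":1,"x":0,"y":-1,"z":-6,"spin":0},{"fingers":1,"x":0,"y":-1.8,"z":-12,"spin":0},{"fingers":1,"x":0,"y":-1.8,"z":-18,"spin":0},{"fingers":1,"x":0,"y":-1.8,"z":-24,"spin":0},{"fingers":1,"x":0,"y":-1.8,"z":-25.4,"spin":0}]'
python3 -m jog '[{"fingers":1,"x":0,"y":0,"z":0,"spin":0},{"fingers":1,"x":0,"y":0,"z":0,"spin":0}]'
python3 p.py .477 -.402 .1388
```

```text
time: 39.5
tool_pos: [0.4082, 0.0321, 0.2113]
tool_rot: [1.405, 1.569, 2.977]
contact_force: [1.0, -0.1, 0.6]
opening: 0.0569
time: 40.0
tool_pos: [0.4079, 0.0321, 0.2124]
tool_rot: [-1.615, 1.569, -0.044]
contact_force: [-0.8, 1.0, 6.5]
opening: 0.0354
time: 40.62
tool_pos: [0.4569, -0.1467, 0.3524]
tool_rot: [-1.85, 1.569, -0.278]
contact_force: [0.9, 0.1, -0.7]
opening: 0.0354
time: 41.25
tool_pos: [0.474, -0.4024, 0.3508]
tool_rot: [1.72, 1.57, -2.996]
contact_force: [0.3, 0.4, -1.5]
opening: 0.0358
time: 41.5
tool_pos: [0.4752, -0.3975, 0.3516]
tool_rot: [0.324, 1.57, 1.896]
contact_force: [-0.7, -1.0, -0.1]
opening: 0.0355
tool shift cm x,y,z: [ 5.36 -0.19 -0.47] yaw z-axis [-0.0019  1.      0.0012]
```

```bash
python3 -m jog '[{"fingers":1,"x":3,"y":-0.2,"z":-0.4,"spin":0},{"fingers":1,"x":5,"y":-0.2,"z":-0.4,"spin":0},{"fingers":1,"x":5.4,"y":-0.2,"z":-0.4,"spin":0},{"fingers":1,"x":5.4,"y":-0.2,"z":-0.4,"spin":0}]'
python3 -m jog '[{"fingers":0.38,"x":0,"y":0,"z":0,"spin":0},{"fingers":0.38,"x":0,"y":0,"z":0,"spin":0},{"fingers":0.38,"x":0,"y":0,"z":0,"spin":0},{"fingers":0.38,"x":0,"y":0,"z":0,"spin":0},{"fingers":0.38,"x":0,"y":0,"z":0,"spin":0}]'
python3 -m jog '[{"fingers":0.38,"x":0,"y":0,"z":0,"spin":0},{"fingers":0.38,"x":0,"y":0,"z":0,"spin":0},{"fingers":0.38,"x":0,"y":0,"z":0,"spin":0},{"fingers":0.38,"x":0,"y":0,"z":0,"spin":0},{"fingers":0.38,"x":0,"y":0,"z":0,"spin":0}]'
python3 -m jog '[{"fingers":0.38,"x":0,"y":0,"z":0,"spin":0},{"fingers":0.38,"x":0,"y":0,"z":0,"spin":0},{"fingers":0.38,"x":0,"y":0,"z":0,"spin":0},{"fingers":0.38,"x":0,"y":0,"z":0,"spin":0},{"fingers":0.38,"x":0,"y":0,"z":0,"spin":0}]'
python3 beam.py b5
```

```text
time: 42.0
tool_pos: [0.4774, -0.4022, 0.2984]
tool_rot: [-2.131, 1.57, -0.558]
contact_force: [0.3, 0.7, -0.4]
opening: 0.0352
time: 42.62
tool_pos: [0.4769, -0.4031, 0.2977]
tool_rot: [-0.903, 1.571, 0.668]
contact_force: [0.6, -0.5, -0.1]
opening: 0.057
time: 43.25
tool_pos: [0.4769, -0.403, 0.2977]
tool_rot: [0.066, 1.571, 1.637]
contact_force: [0.4, -0.0, 0.3]
opening: 0.057
time: 43.88
tool_pos: [0.477, -0.403, 0.2977]
tool_rot: [-0.72, 1.571, 0.851]
contact_force: [-0.1, 0.3, 0.0]
opening: 0.057
blue pan bbox (248, 148, 32, 14) c 263.64 155.21 289.0
pred row down/level/up [np.float64(154.3), np.float64(152.0), np.float64(149.6)]
[ 0.6816 -0.0422] [195.9 185.2] 50
[0.6866 0.0437] [186.8 201.6] 69
[0.494  0.2168] [248.1 248.2] 105
```

Light again (row 155.2). It goes to the middle station, at (0.508, 0.3165) with the offset I saw on the first insertion.

```bash
python3 -m jog '[{"fingers":1,"x":0,"y":0,"z":0,"spin":0},{"fingers":1,"x":0,"y":0,"z":0,"spin":0},{"fingers":1,"x":0,"y":0,"z":0,"spin":0},{"fingers":1,"x":0,"y":0,"z":0,"spin":0}]' 40
python3 -m jog '[{"fingers":1,"x":-4,"y":0,"z":0,"spin":0},{"fingers":1,"x":-8,"y":0,"z":4,"spin":0},{"fingers":1,"x":-8,"y":0,"z":10,"spin":0},{"fingers":1,"x":-8,"y":0,"z":16,"spin":0},{"fingers":1,"x":-8,"y":0,"z":22,"spin":0}]'
python3 -m jog '[{"fingers":1,"x":0,"y":0,"z":6,"spin":0},{"fingers":1,"x":0,"y":0,"z":12,"spin":0},{"fingers":1,"x":0,"y":0,"z":18,"spin":0},{"fingers":1,"x":0,"y":0,"z":24,"spin":0},{"fingers":1,"x":0,"y":0,"z":30,"spin":0}]'
python3 -m jog '[{"fingers":1,"x":0,"y":-1.6,"z":6,"spin":0},{"fingers":1,"x":0,"y":-3.1,"z":12,"spin":0},{"fingers":1,"x":0,"y":-3.1,"z":18,"spin":0},{"fingers":1,"x":0,"y":-3.1,"z":20,"spin":0},{"fingers":1,"x":0,"y":-3.1,"z":20,"spin":0}]'
python3 -m jog '[{"fingers":1,"x":0,"y":0,"z":0,"spin":0},{"fingers":1,"x":0,"y":0,"z":0,"spin":0}]'
python3 p.py .508 .3165 .0928
```

```text
time: 44.42
tool_pos: [0.4769, -0.403, 0.2977]
tool_rot: [-0.583, 1.571, 0.989]
contact_force: [0.7, 0.1, -0.5]
opening: 0.0352
time: 45.05
tool_pos: [0.4764, -0.1813, 0.3778]
tool_rot: [-1.525, 1.57, 0.046]
contact_force: [1.5, -0.8, -0.0]
opening: 0.0353
time: 45.68
tool_pos: [0.4763, 0.1188, 0.3779]
tool_rot: [-1.508, 1.57, 0.064]
contact_force: [1.5, -0.5, -1.1]
opening: 0.0351
time: 46.3
tool_pos: [0.5071, 0.3178, 0.3773]
tool_rot: [2.36, 1.57, -2.349]
contact_force: [0.1, -0.7, -0.6]
opening: 0.0355
time: 46.55
tool_pos: [0.5078, 0.3155, 0.378]
tool_rot: [-2.152, 1.571, -0.583]
contact_force: [-0.4, 0.2, 0.2]
opening: 0.0354
tool shift cm x,y,z: [ 1.26e+01 -1.00e-02  1.10e-01] yaw z-axis [ 1.3e-03  1.0e+00 -2.0e-04]
```

```bash
python3 -m jog '[{"fingers":1,"x":5,"y":0,"z":0.1,"spin":0},{"fingers":1,"x":10,"y":0,"z":0.1,"spin":0},{"fingers":1,"x":12,"y":0,"z":0.1,"spin":0},{"fingers":1,"x":12.5,"y":0,"z":0.1,"spin":0}]'
python3 -m jog '[{"fingers":1,"x":0.3,"y":0,"z":0,"spin":0},{"fingers":1,"x":0.6,"y":0,"z":0,"spin":0},{"fingers":1,"x":0.9,"y":0,"z":0,"spin":0},{"fingers":1,"x":0.9,"y":0,"z":0,"spin":0}]'
```

```text
time: 47.05
tool_pos: [0.5075, 0.3168, 0.2516]
tool_rot: [2.016, 1.568, -2.698]
contact_force: [0.2, -0.7, 0.3]
opening: 0.0353
time: 47.55
tool_pos: [0.508, 0.3167, 0.2449]
tool_rot: [-2.483, 1.568, -0.911]
contact_force: [0.7, -7.1, 2.6]
opening: 0.0354
```

```bash
python3 -m jog '[{"fingers":1,"x":0.4,"y":0,"z":-0.1,"spin":0},{"fingers":1,"x":0.8,"y":0,"z":-0.1,"spin":0},{"fingers":1,"x":1.0,"y":0,"z":-0.1,"spin":0},{"fingers":1,"x":1.0,"y":0,"z":-0.1,"spin":0}]'
python3 -m jog '[{"fingers":1,"x":0.1,"y":0,"z":0,"spin":0},{"fingers":1,"x":0.2,"y":0,"z":0,"spin":0},{"fingers":1,"x":0.25,"y":0,"z":0,"spin":0},{"fingers":1,"x":0.25,"y":0,"z":0,"spin":0}]'
```

```text
time: 48.05
tool_pos: [0.508, 0.3164, 0.2345]
tool_rot: [-1.983, 1.569, -0.411]
contact_force: [1.1, -5.5, 1.4]
opening: 0.0354
time: 48.55
tool_pos: [0.5081, 0.3165, 0.2343]
tool_rot: [-1.678, 1.567, -0.106]
contact_force: [-3.6, -7.9, 18.0]
opening: 0.0351
```

Seated at z 0.2343 with 18 N. Now the check weight, last gripped at TCP (0.494, -0.2376).

```bash
python3 -m jog '[{"fingers":0.38,"x":0,"y":0,"z":0,"spin":0},{"fingers":0.38,"x":0,"y":0,"z":0,"spin":0},{"fingers":0.38,"x":0,"y":0,"z":0,"spin":0},{"fingers":0.38,"x":0,"y":0,"z":0,"spin":0}]'
python3 -m jog '[{"fingers":0.38,"x":-5,"y":0,"z":0,"spin":0},{"fingers":0.38,"x":-11,"y":0,"z":0,"spin":0},{"fingers":0.38,"x":-13,"y":0,"z":-6,"spin":0},{"fingers":0.38,"x":-13,"y":0,"z":-12,"spin":0},{"fingers":0.38,"x":-13,"y":0,"z":-18,"spin":0}]'
python3 -m jog '[{"fingers":0.45,"x":0,"y":0,"z":-6,"spin":0},{"fingers":0.45,"x":0,"y":0,"z":-12,"spin":0},{"fingers":0.45,"x":0,"y":0.5,"z":-18,"spin":0},{"fingers":0.45,"x":0,"y":1,"z":-24,"spin":0},{"fingers":0.45,"x":0,"y":1.4,"z":-30,"spin":0}]'
python3 -m jog '[{"fingers":0.45,"x":0,"y":0,"z":-5,"spin":0},{"fingers":0.45,"x":0,"y":0,"z":-7.4,"spin":0},{"fingers":0.45,"x":0,"y":0,"z":-7.4,"spin":0},{"fingers":0.45,"x":0,"y":0,"z":-7.4,"spin":0}]'
python3 - <<'E'
from m import *
s=robot.read_camera("side");t=robot.read_camera("top");save(t,"t9")
for z in(.059,.080):
    for b in caps(s,z): 
        if b[0][1]>-.5: print(z,*b)
a=np.vstack([cv2.resize(s["color"][110:210,170:310],(770,550)[:2],interpolation=2)])
cv2.imwrite("pics/w5.png",cv2.cvtColor(a,cv2.COLOR_RGB2BGR))
E
python3 p.py .4939 -.2376 .1012
```

```text
time: 49.05
tool_pos: [0.5074, 0.3171, 0.231]
tool_rot: [1.322, 1.57, 2.893]
contact_force: [-0.7, 0.0, -0.3]
opening: 0.0567
time: 49.68
tool_pos: [0.5073, 0.1355, 0.3616]
tool_rot: [-1.402, 1.57, 0.17]
contact_force: [1.1, -1.0, -0.4]
opening: 0.0569
time: 50.3
tool_pos: [0.4934, -0.1649, 0.3613]
tool_rot: [-1.244, 1.57, 0.328]
contact_force: [0.5, -0.2, -0.9]
opening: 0.05
time: 50.8
tool_pos: [0.4938, -0.2363, 0.361]
tool_rot: [0.461, 1.57, 2.033]
contact_force: [0.0, 0.1, 0.4]
opening: 0.0504
0.059 [ 0.6816 -0.0422] [195.9 185.2] 50
0.059 [0.6866 0.0437] [186.8 201.6] 69
0.059 [0.4941 0.2166] [248.  248.2] 105
0.059 [0.5134 0.2972] [234.8 273.4] 136
0.08 [ 0.6714 -0.0101] [195.9 185.2] 50
0.08 [0.6762 0.0725] [186.8 201.6] 69
0.08 [0.4909 0.2389] [248.  248.2] 105
0.08 [0.5095 0.3165] [234.8 273.4] 136
tool shift cm x,y,z: [10.08  0.   -0.18] yaw z-axis [-2.e-03  1.e+00  4.e-04]
```

View pics/w5.png

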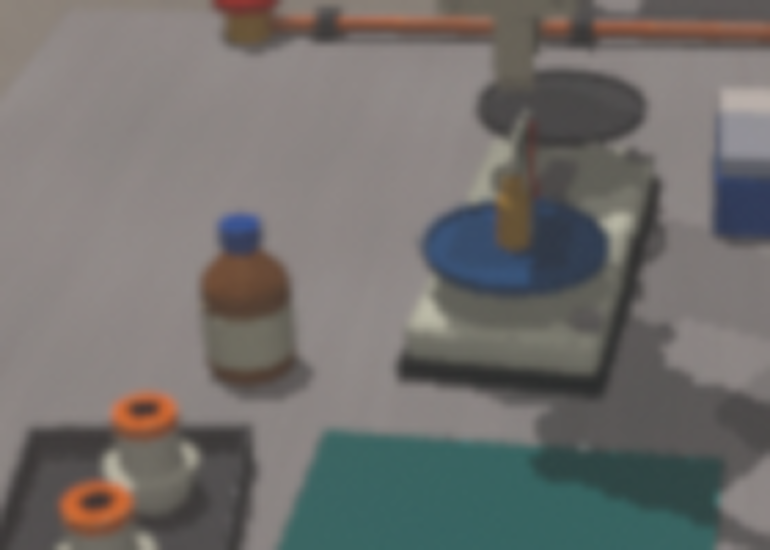

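The weight stands on the blue pan at crop (513,210), with the finger column in line with it. Both heavy cartridges stand upright in the tray, and both light ones are at seated height.

```bash
python3 -m jog '[{"fingers":0.45,"x":4,"y":0,"z":-0.15,"spin":0},{"fingers":0.45,"x":8,"y":0,"z":-0.15,"spin":0},{"fingers":0.45,"x":10,"y":0,"z":-0.15,"spin":0},{"fingers":0.45,"x":10,"y":0,"z":-0.15,"spin":0}]'
python3 -m jog '[{"fingers":1,"x":0,"y":0,"z":0,"spin":0},{"fingers":1,"x":0,"y":0,"z":0,"spin":0},{"fingers":1,"x":0,"y":0,"z":0,"spin":0},{"fingers":1,"x":0,"y":0,"z":0,"spin":0},{"fingers":1,"x":0,"y":0,"z":0,"spin":0}]' 15
python3 -m jog '[{"fingers":1,"x":-4,"y":0,"z":0,"spin":0},{"fingers":1,"x":-9,"y":0,"z":0,"spin":0},{"fingers":1,"x":-9,"y":-2,"z":6,"spin":0},{"fingers":1,"x":-9,"y":-4,"z":12,"spin":0},{"fingers":1,"x":-9,"y":-6,"z":17,"spin":0}]'
python3 -m jog '[{"fingers":1,"x":0,"y":-2,"z":5.5,"spin":0},{"fingers":1,"x":0,"y":-4,"z":11,"spin":0},{"fingers":1,"x":0,"y":-6,"z":16.5,"spin":0},{"fingers":1,"x":0,"y":-8,"z":22,"spin":0},{"fingers":1,"x":0,"y":-10,"z":25.5,"spin":0}]'
python3 -m jog '[{"fingers":1,"x":0,"y":0,"z":0,"spin":0},{"fingers":1,"x":0,"y":0,"z":0,"spin":0},{"fingers":1,"x":0,"y":0,"z":0,"spin":0}]'
python3 p.py .6535 .1887 .0663
```

```text
time: 51.4
tool_pos: [0.4937, -0.2373, 0.26]
tool_rot: [0.921, 1.567, 2.494]
contact_force: [0.3, 0.1, 0.9]
opening: 0.0507
time: 52.02
tool_pos: [0.494, -0.2385, 0.2618]
tool_rot: [-1.815, 1.57, -0.244]
contact_force: [0.1, 2.0, 5.6]
opening: 0.0217
time: 52.65
tool_pos: [0.5539, -0.0667, 0.3511]
tool_rot: [1.436, 1.57, 3.007]
contact_force: [0.5, -1.1, -1.3]
opening: 0.0212
time: 53.28
tool_pos: [0.6537, 0.1893, 0.3505]
tool_rot: [1.557, 1.57, 3.13]
contact_force: [0.6, -0.4, -0.6]
opening: 0.0214
time: 53.65
tool_pos: [0.6534, 0.1853, 0.3513]
tool_rot: [2.11, 1.57, -2.603]
contact_force: [-0.9, -0.1, -0.5]
opening: 0.0214
tool shift cm x,y,z: [12.58 -0.03  0.35] yaw z-axis [ 8.e-04  1.e+00 -3.e-04]
```

```bash
python3 -m jog '[{"fingers":1,"x":5,"y":0,"z":0.35,"spin":0},{"fingers":1,"x":9,"y":0,"z":0.35,"spin":0},{"fingers":1,"x":11,"y":0,"z":0.35,"spin":0},{"fingers":1,"x":11,"y":0,"z":0.35,"spin":0}]'
python3 -m jog '[{"fingers":1,"x":0.4,"y":0,"z":0,"spin":0},{"fingers":1,"x":0.8,"y":0,"z":0,"spin":0},{"fingers":1,"x":1.2,"y":0,"z":0,"spin":0},{"fingers":1,"x":1.2,"y":0,"z":0,"spin":0}]'
python3 p.py .6535 .1887 .0663
```

```text
time: 54.15
tool_pos: [0.6531, 0.1889, 0.2397]
tool_rot: [1.722, 1.567, -2.991]
contact_force: [0.2, -0.4, 0.1]
opening: 0.0214
time: 54.65
tool_pos: [0.6534, 0.1901, 0.2291]
tool_rot: [1.477, 1.57, 3.049]
contact_force: [0.2, 0.2, -1.5]
opening: 0.0214
tool shift cm x,y,z: [ 0.36 -0.01 -0.14] yaw z-axis [-7.e-04  1.e+00  0.e+00]
```

```bash
python3 -m jog '[{"fingers":1,"x":0.1,"y":0,"z":-0.1,"spin":0},{"fingers":1,"x":0.2,"y":0,"z":-0.1,"spin":0},{"fingers":1,"x":0.25,"y":0,"z":-0.1,"spin":0},{"fingers":1,"x":0.25,"y":0,"z":-0.1,"spin":0}]'
python3 -m jog '[{"fingers":0.45,"x":0,"y":0,"z":0,"spin":0},{"fingers":0.45,"x":0,"y":0,"z":0,"spin":0},{"fingers":0.45,"x":0,"y":0,"z":0,"spin":0},{"fingers":0.45,"x":0,"y":0,"z":0,"spin":0}]'
python3 -m jog '[{"fingers":0.45,"x":-3,"y":0,"z":0,"spin":0},{"fingers":0.45,"x":-9,"y":0,"z":0,"spin":0},{"fingers":0.45,"x":-14,"y":0,"z":0,"spin":0},{"fingers":0.45,"x":-17,"y":0,"z":0,"spin":0},{"fingers":0.45,"x":-20,"y":2,"z":0,"spin":0}]'
python3 -m jog '[{"fingers":0.45,"x":-1,"y":6,"z":0,"spin":0},{"fingers":0.45,"x":-1,"y":12,"z":0,"spin":0},{"fingers":0.45,"x":-1,"y":18,"z":0,"spin":0},{"fingers":0.45,"x":-1,"y":20,"z":0,"spin":0},{"fingers":0.45,"x":-1,"y":20,"z":0,"spin":0}]'
python3 - <<'E'
from m import *
s=robot.read_camera("side");t=robot.read_camera("top")
for z in(.059,.080):
    for b in caps(s,z): 
        if b[0][1]>-.5: print(z,*b)
cv2.imwrite("pics/f.png",cv2.cvtColor(cv2.resize(s["color"][90:384,110:400],(720,600)[:2],interpolation=2),cv2.COLOR_RGB2BGR))
cv2.imwrite("pics/ft.png",cv2.cvtColor(cv2.resize(t["color"][110:310,90:410],(800,500),interpolation=2),cv2.COLOR_RGB2BGR))
E
```

```text
time: 55.15
tool_pos: [0.6536, 0.1892, 0.2284]
tool_rot: [-1.389, 1.569, 0.183]
contact_force: [-3.6, -0.3, 7.1]
opening: 0.0214
time: 55.65
tool_pos: [0.6535, 0.1891, 0.2265]
tool_rot: [1.327, 1.571, 2.899]
contact_force: [-0.4, 0.3, 0.1]
opening: 0.0499
time: 56.28
tool_pos: [0.6338, 0.1888, 0.4275]
tool_rot: [-1.45, 1.57, 0.121]
contact_force: [0.3, 0.2, -0.6]
opening: 0.0505
time: 56.9
tool_pos: [0.4325, 0.189, 0.4375]
tool_rot: [-1.252, 1.569, 0.32]
contact_force: [-0.2, 0.2, 0.6]
opening: 0.0503
0.059 [ 0.6818 -0.0425] [195.9 185.1] 49
0.059 [0.6867 0.0436] [186.8 201.6] 67
0.059 [0.4941 0.2167] [248.  248.2] 106
0.059 [0.5134 0.2972] [234.8 273.3] 136
0.08 [ 0.6716 -0.0104] [195.9 185.1] 49
0.08 [0.6764 0.0724] [186.8 201.6] 67
0.08 [0.4909 0.2391] [248.  248.2] 106
0.08 [0.5096 0.3165] [234.8 273.3] 136
```

View pics/f.png

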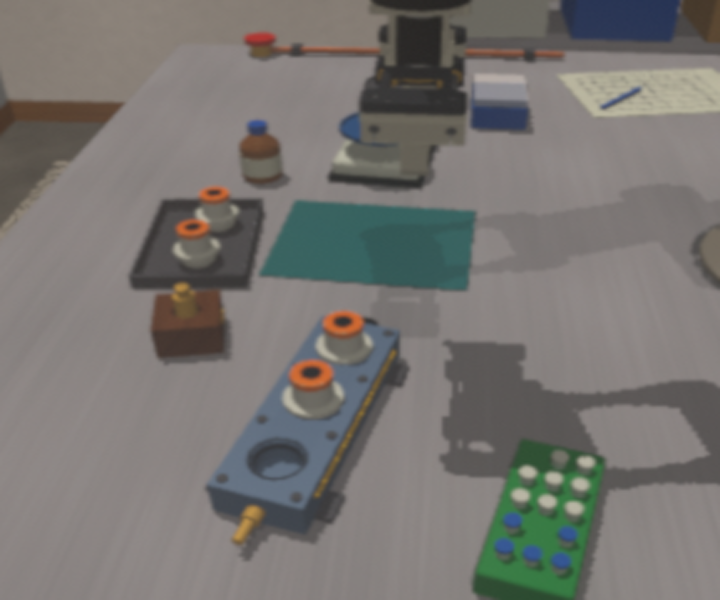

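View pics/ft.png

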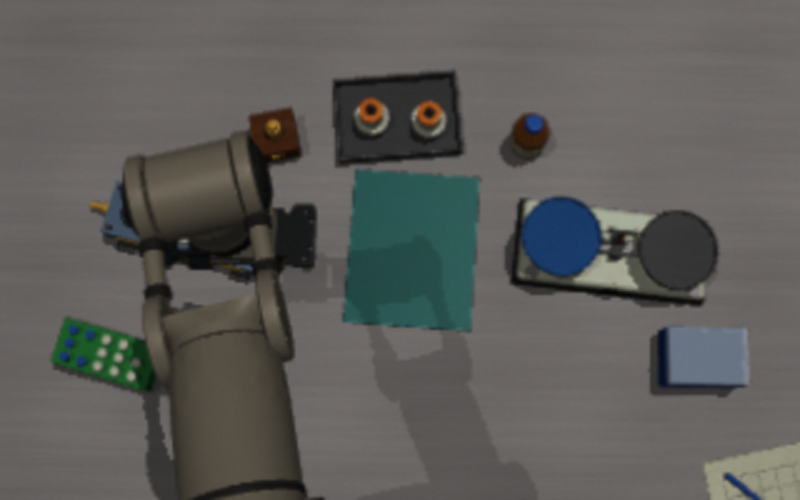

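Final pictures:
- The weight is upright in its case (side crop (183,300); top crop (273,128), the same as at the start).
- Two cartridges are upright in the tray.
- Two shoulders sit flush on the manifold at side crop (343,345) and (313,397).
- The mat is empty, and the bottle, tube rack and tip box are unmoved.

Handing in.

```bash
python3 -c "
from cell import robot
print(robot.hand_in(), robot.observe()['time'])"
```

```text
the job is handed in; nothing more can be done
the job is handed in; nothing more can be done
```

The job is done and handed in; the last clock reading was about 57 s of the 210 s allowed. The hand-in gives no verdict.

- **Weighing:** I stood the check weight on the blue pan first, then weighed the four cartridges present one at a time. Two were heavy (blue pan up) and two were light (blue pan down).
- **Placing:** The heavy pair stand upright in the steel tray. The light pair are pressed into the two stations on the mat side of the manifold, which hit a hard stop at about 15 and 18 N. The check weight is back in its case.
- **Last checks:** The final pictures show the light cartridges' shoulders on the block and their caps at seated height. The check weight is upright in its case, and the bottle, rack and tip box are where they started. None of the checks failed. During insertion I saw sideways forces of about 5 to 9 N from a 1–2 mm error in the bore positions. I corrected for this and both went home.

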